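Load two wooden blanks into a spring magazine

ROBOT

A 6-joint arm with a two-finger parallel gripper is mounted at the origin on a cart in front of the work surface, level with it; the furniture and walls round the work are solid. World frame = base frame: x ahead of the robot, y to its left, z up, the work surface at z = 0. Lengths are in m, angles in rad, forces in N, time in s.
With the tool pointing down it reaches from about 0.35 to 0.775 m from the base axis. Payload 7.3 kg.
Tool frame: the origin (TCP) lies at the very end of the fingers, on their centre line; the grasp point (between the pads) lies 19 mm behind it; x points along the fingers, y is the direction in which the jaws open and shut, and the axes are right-handed (so a half turn about x gives the same grasp; the last joint's range is limited). The gripper opens to 92 mm and grips with 3 to 60 N. Pads are 19 mm wide; open, the fingers measure 130 mm over their backs; the gripper's body (75 mm by 190 mm) begins 47 mm behind the grasp point.
Start: joints at [1.168, 0.342, 1.524, -0, 1.275, -0.146], TCP at [0.133, 0.508, 0.227] pointing down, gripper open.
Joint ranges: [-2.53, 2.53], [-0.77, 2.02], [0.04, 2.7], [-1, 4.14], [0.28, 2.66], [-3.11, 3.11]. Speed limits (rad/s): [2.57, 2.57, 3.14, 3.14, 3.14, 3.14].

INTERFACE

Orientations are given as [roll, pitch, yaw] about the fixed x, y, z axes, in that order (R = Rz(yaw) Ry(pitch) Rx(roll)).
In Python, from cell import observe, vision, job gives the robot as it stands.
- The arm moves only by the tool send_rows, never from a script. Its argument "motion" is a list of rows, each an object with "hand": the opening, from -1 (shut) to 1 (fully open), so that 0 is half open; "slide": the shift along the tool's x, y, z in mm, a list of three; "spin": the turn about the tool's x in rad. In form: [{"hand": hand, "slide": [tx, ty, tz], "spin": spin}, ...]. A call has 1 to 8 rows; each row shifts and turns the pose as measured when the row begins, along the tool's axes as they then stand; what a row does not reach is not made up. A row lasts 1/10 s, in which the tool goes at most 50 mm and 8.59 degrees, less where a joint would pass 70% of its speed; a pose out of reach is approached as far as the arm can. A call with a gripper value outside its range is refused whole. The fingers move at their own pace and stop on an object; "grip_force" is the grip in N (left out, the last holds). Time passes only in rows, so rows that do not move let the fingers close. It gives the time, the measured TCP pose, the force and the opening at its end, in the units of the state.
- observe(): the state, without advancing time (a new reading comes with each control period).
- vision.read_camera(name): name is "scene" or "side" or "wrist"; returns a dict with "pixels" (384x512x3 uint8, blue, green, red), "range_z" (384x512 float32, m along the optical axis (not along the pixel's ray), 0 where there is no reading), "fx", "fy", "cx", "cy" (pixels), "world_from_camera" (4x4, takes a point from camera to world coordinates); the wrist camera has in their place "T_tool_cam" (4x4, takes a point from camera to tool coordinates, whose origin is the TCP and whose axes are the tool frame's). Camera axes: x right, y down, z forward; pixel columns grow to the right and rows downward; lengths in m; the calibration is good to about 2 mm. A picture is of the moment at which its call begins: read the wrist's pose just before it.
- job.hand_in(): hands the job in, once; it reports no verdict.
Trained networks look in a picture, given as the dict that the camera call returned (one of the last four; its "shot" number tells which), for a name from the list of things; names that differ only in an ending like _2 or _b are one class to them, and where a whole thing is asked for, a point or a joint stands for the part that bears it (a point fixed in the world has none). Each returns a list of dicts, best first, with "conf" (0 to 1); they miss things now and then, are a little off and sometimes report something else, mostly with a low value. They report only what shows in the picture. A call takes as long as a camera call.
- vision.search_frame(picture, thing): "uv" ([column, row] in pixels, amid what is visible of it).
- vision.cut_out(picture, thing): "mask" (384x512 bool, what is visible of it) and "uv" ([column, row] in pixels, amid what is visible of it).
The state is a dict: "time": time; "qpos": joint angles; "qvel": joint speeds; "joint_efforts": joint torques, N m; "tool_pos": TCP position; "tool_rot": TCP orientation; "contact_force": force on the tool from outside, world axes, zero at the start; "torque": the same for the moment, N m; "opening": finger opening in m.
Only numpy, scipy, OpenCV 4.12 (cv2) and the standard library are available. Lean on these libraries where they do the work, as an engineer would, in place of code of your own. Each camera call takes 0.05 s, during which the arm holds its last target.

TASK

Load the two loose brown wooden blocks lying on the open bench into the spring-loaded magazine, flat and lengthwise in its chute, one on top of the other. Load one block at a time: press it down against the spring until both brass catches snap in over it, and only then set the second block in the mouth and press it down until the catches snap over it too. Leave the tape measure, jars and masking tape where they stand.

Things in the scene. Friction and masses are not known exactly. Their poses are not given: they have to be found in the camera images.
- block_a_center (a point): centre (19 mm above the underside) of one of the two identical brown wooden blocks on the bench, 45 x 80 x 38 mm high, 0.08 to 0.15 kg. Its own x runs along the 45 mm width (grasp across this), y along the 80 mm length, z up. Either block may go in first.
- block_b_center (a point): centre (19 mm above the underside) of one of the two identical brown wooden blocks on the bench, 45 x 80 x 38 mm high, 0.08 to 0.15 kg. Its own x runs along the 45 mm width (grasp across this), y along the 80 mm length, z up. Either block may go in first.
- magazine: spring magazine fixed to the bench: grey foot 190 x 86 mm, four aluminium corner guides to 162 mm height, flared lips (+5 mm a side) to 173. Origin: centre of underside; x along the chute's length, z up. Chute 83 (x) by 48 (y) mm inside: a block lies in it with its length along x, either way round. Long sides open above 90 mm, 68 mm wide, so fingers beside the block may go down there
- magazine_mouth (a point): on the chute's centre line, level with the catches' flat undersides, 140 mm above the bench; axes as the magazine's. The catches' bevelled noses stand 11 mm above it: a block set in the mouth rests on them, underside about 8 mm above this point. Pressed down it spreads them; once its top is below this point they snap in over its ends and hold it
- follower (a joint): orange spring follower filling the chute: metres pushed down from 0 (its top 3 mm below the catches' undersides) to its stop at 0.082. Spring 4 N at the top, 9.5 N at the stop. Held under one block it reads about 0.035, under two 0.073, so the second can be pressed at most 9 mm past where it is held. Pressing a block past the catches takes about 5 to 12 N
- catch_front (a joint): brass spring catch at the magazine's -x end: metres pushed outward, 0 fully in (nose 5 mm into the chute, about 4 mm over a block's end), about 0.004 while a block passes, stop at 0.0065. It springs back by itself
- catch_back (a joint): brass spring catch at the magazine's +x end: metres pushed outward, 0 fully in (nose 5 mm into the chute, about 4 mm over a block's end), about 0.004 while a block passes, stop at 0.0065. It springs back by itself
- tape_measure: loose bystander, to be left alone: yellow tape measure, 40 x 87 x 68 mm high; origin at the centre of its underside
- jar_screws: loose bystander, to be left alone: jar with an orange lid, 67 mm across, 82 mm high; origin at the centre of its underside
- jar_washers: loose bystander, to be left alone: jar with a pale grey lid, 63 mm across, 76 mm high; origin at the centre of its underside
- masking_tape: loose bystander, to be left alone: roll of masking tape lying flat, 70 mm across, 25 mm high; origin at the centre of its underside

How it is judged:
On the way:
1. one block alone is in the chute, pressed down, with both catches snapped in over it, while the other is not yet below the catches (((horizontal distance between block_a_center and magazine_mouth below 0.006 m and z of block_a_center in the frame of magazine_mouth below -0.0165 m and angle between block_a_center's own z axis and vertical below 0.08 rad and angle between the y axis of block_a_center and the x axis of magazine, either way round below 0.1 rad and (horizontal distance between block_b_center and magazine_mouth above 0.02 m or z of block_b_center in the frame of magazine_mouth above 0.015 m) and value of joint each of catch_front, catch_back below 0.002 m) or (horizontal distance between block_b_center and magazine_mouth below 0.006 m and z of block_b_center in the frame of magazine_mouth below -0.0165 m and angle between block_b_center's own z axis and vertical below 0.08 rad and angle between the y axis of block_b_center and the x axis of magazine, either way round below 0.1 rad and (horizontal distance between block_a_center and magazine_mouth above 0.02 m or z of block_a_center in the frame of magazine_mouth above 0.015 m) and value of joint each of catch_front, catch_back below 0.002 m))), for 0.2 s.
At the end, for the whole second after the job is handed in: Both blocks lie flat in the chute, lengthwise (0.1 rad), centres within 6 mm of its centre line and at least 16.5 mm below the catches' undersides, tilt under 0.08 rad; both catches sprung in to under 2 mm; the follower down over 68 mm and at rest (horizontal distance between each of block_a_center, block_b_center and magazine_mouth below 0.006 m and z of each of block_a_center, block_b_center in the frame of magazine_mouth below -0.0165 m and angle between each of block_a_center, block_b_center's own z axis and vertical below 0.08 rad and angle between the y axis of each of block_a_center, block_b_center and the x axis of magazine, either way round below 0.1 rad and value of joint each of catch_front, catch_back below 0.002 m and value of joint follower above 0.068 m and velocity of joint follower between -0.01 and 0.01 m/s); the robot touches nothing.
It fails at once if a bystander (tape measure, jar or masking tape) was shifted by more than 40 mm (distance of any of tape_measure, jar_screws, jar_washers, masking_tape from where it was at the start of the episode above 0.04 m).
It also fails if it takes over 72 s, if anything falls off the work surface, if the arm or the gripper's body presses on something with over 40 N, if the wrist force passes 120 N, or if a joint passes its speed limit or range.

## Working session

There is one attempt and no reset: what is moved stays moved. The work goes in short steps, Python scripts to look and compute and a tool call to move; the robot and the scene stay as the last step left them, time stands still between calls to the robot, and variables do not carry over. Pictures are saved under pics/ and viewed, and the job is handed in when it is done.

Besides the shell and the picture viewer there is one more tool, called after "Call:" by a JSON object that holds its "api" and its "payload". send_rows: Moves the arm, as the interface text tells. Its arguments: {"type":"object","properties":{"motion":{"type":"array","items":{"type":"object","properties":{"hand":{"type":"number"},"slide":{"type":"array","items":{"type":"number"}},"spin":{"type":"number"}}}},"grip_force":{"type":"number"}},"required":["motion"]}

```bash
ls; mkdir -p pics
cat > h.py <<'E'
from cell import observe, vision, job
import numpy as np, cv2
def world(p, T, mask):
    v,u=np.nonzero(mask&(p['range_z']>0)); z=p['range_z'][v,u]
    c=np.stack([(u-p['cx'])/p['fx']*z,(v-p['cy'])/p['fy']*z,z,np.ones_like(z)])
    return (T@c)[:3].T
E
python3 - <<'E'
from h import *
s=observe(); print(s)
for n in ['scene','side']:
    p=vision.read_camera(n); cv2.imwrite(f'pics/{n}0.png',p['pixels'])
    T=np.array(p['world_from_camera']); print(n,T.round(3).tolist(),p['fx'])
    for t in ['block_a_center','magazine','tape_measure','jar_screws','jar_washers','masking_tape','follower','catch_front']:
        for d in vision.cut_out(p,t)[:3]:
            w=world(p,T,d['mask']); 
            if len(w)==0: continue
            top=w[w[:,2]>np.percentile(w[:,2],95)-0.006]
            r=cv2.minAreaRect((top[:,:2]*1000).astype(np.float32))
            print(t,round(d['conf'],2),np.round(d['uv']),'n',len(w),'med',np.median(w,0).round(3),'top',np.percentile(w[:,2],95).round(3),'rect',np.round(r[0]),np.round(r[1]),round(r[2],1))
E
```

```text
pics
{'time': 0.0, 'qpos': array([ 1.16797409e+00,  3.42724038e-01,  1.52503907e+00, -1.07239058e-05,
        1.27543888e+00, -1.46018208e-01]), 'qvel': array([ 4.52517358e-04,  9.49470935e-06,  8.26897256e-04,  4.00870475e-04,
       -2.46283004e-04, -2.69385955e-04]), 'joint_efforts': array([ 6.36779569e-04, -4.31261230e+01, -2.44223320e+01,  7.16964249e-02,
        5.60149492e-02, -1.32702880e-04]), 'tool_pos': array([0.13316523, 0.50738509, 0.22603661]), 'tool_rot': array([-1.71044275,  1.56918695, -1.96724364]), 'contact_force': array([-0.6656618 , -0.28539027,  0.07548482]), 'torque': array([0.01447745, 0.00868185, 0.00749912]), 'opening': 0.091729161446967}
scene [[0.471, -0.589, 0.656, -0.102], [-0.882, -0.319, 0.347, -0.364], [0.005, -0.742, -0.67, 0.855], [0.0, 0.0, 0.0, 1.0]] 375.5616437440965
block_a_center 0.69 [209. 210.] n 494 med [0.522 0.13  0.038] top 0.042 rect [531. 136.] [47. 80.] 20.5
magazine 0.9 [272. 220.] n 2661 med [ 0.52  -0.074  0.069] top 0.161 rect [548. -64.] [ 65. 151.] 76.4
tape_measure 0.84 [349. 214.] n 534 med [ 0.707 -0.251  0.05 ] top 0.07 rect 
[... 715 characters left out ...]
] n 425 med [0.523 0.126 0.03 ] top 0.041 rect [513.  63.] [234.  53.] 83.5
magazine 0.64 [247. 213.] n 1398 med [ 0.54  -0.077  0.137] top 0.166 rect [548. -64.] [66. 99.] 75.4
tape_measure 0.73 [350. 259.] n 827 med [ 0.713 -0.259  0.046] top 0.069 rect [ 650. -308.] [212.  59.] 40.3
jar_screws 0.92 [317. 226.] n 770 med [ 0.747 -0.093  0.057] top 0.084 rect [761. -75.] [62. 59.] 39.0
jar_screws 0.36 [249. 214.] n 1353 med [ 0.54  -0.077  0.137] top 0.165 rect [547. -65.] [65. 99.] 77.3
jar_washers 0.75 [339. 236.] n 612 med [ 0.751 -0.177  0.063] top 0.078 rect [ 765. -167.] [57. 57.] 31.5
follower 0.94 [248. 216.] n 598 med [ 0.547 -0.079  0.127] top 0.139 rect [550. -65.] [42. 70.] 76.6
```

Run:
```python
import cv2,numpy as np
a=cv2.imread('pics/scene0.png');b=cv2.imread('pics/side0.png')
cv2.imwrite('pics/sc.png',cv2.resize(a[130:330,100:400],(800,533),interpolation=cv2.INTER_CUBIC))
cv2.imwrite('pics/sd.png',cv2.resize(b[130:330,100:400],(800,533),interpolation=cv2.INTER_CUBIC))
```

```text
(no output)
```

View pics/scene0.png

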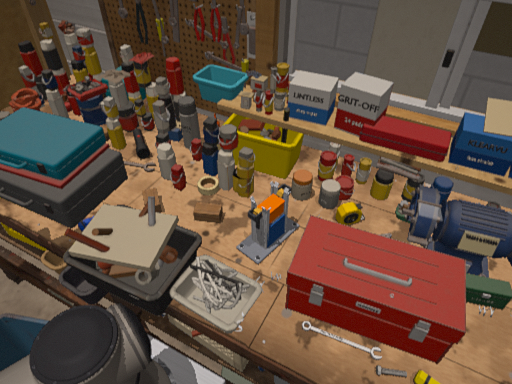

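View pics/sd.png

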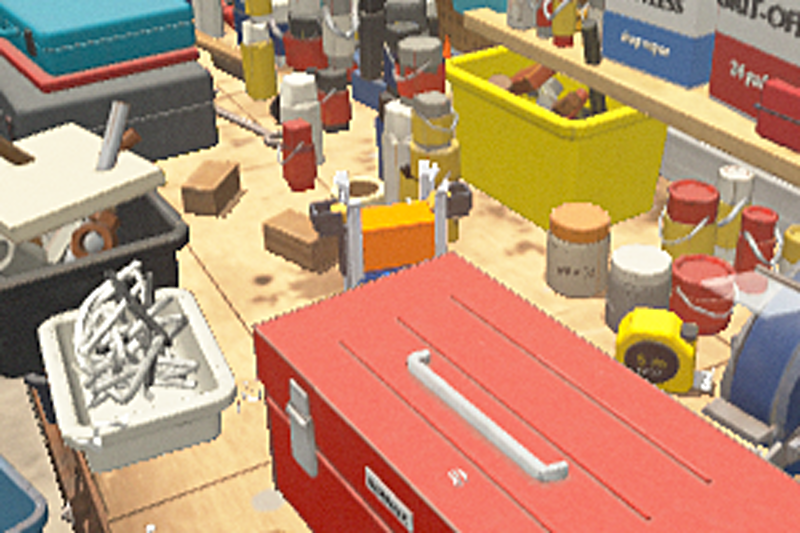

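View pics/sc.png

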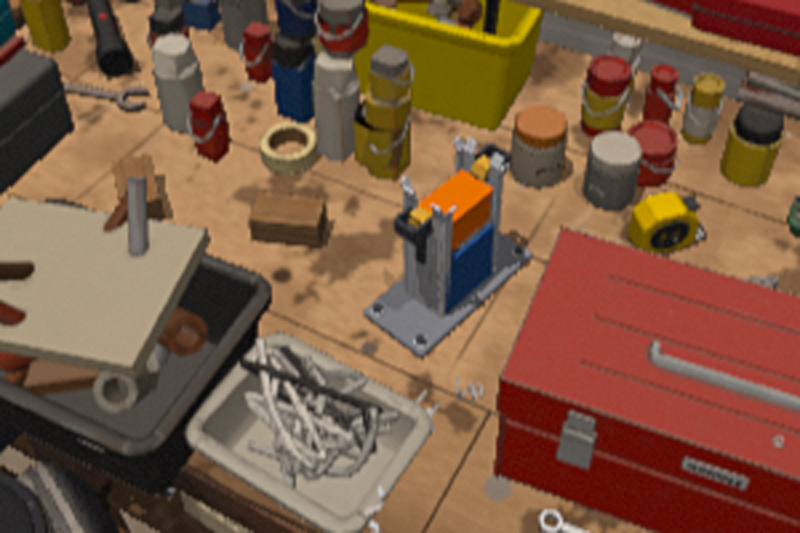

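The scene view shows one block at about (208,210). In the side view the second is at about (179,200), and in the scene view it is mostly hidden behind the tilted board at (152,198). The magazine is at (272,220). Next I'll measure the second block and the heights around it.

Run:
```python
from h import *
H=np.full((20,20),-1.0)
for n in ['scene','side']:
    p=vision.read_camera(n);T=np.array(p['world_from_camera'])
    w=world(p,T,np.ones((384,512),bool))
    if n=='side':
        m=np.zeros((384,512),bool); m[185:215,165:195]=1
        b=world(p,T,m); 
        t=b[(b[:,2]>0.033)&(b[:,2]<0.043)]; r=cv2.minAreaRect((t[:,:2]*1000).astype(np.float32)); print('blockb',len(t),r, t.mean(0))
    for x,y,z in w:
        i=int((x-0.3)//0.025); j=int((y+0.15)//0.03)
        if 0<=i<20 and 0<=j<20: H[i,j]=max(H[i,j],z)
print('rows x from .3 step .025; cols y from -.15 step .03 (cm)')
for i in range(20): print('%.3f'%(0.3+.025*i),' '.join('%4.0f'%(1000*h) for h in H[i]))
```

```text
blockb 170 ((488.1976623535156, 318.4501037597656), (83.02407836914062, 45.68061828613281), 49.15993881225586) [0.48495631 0.31338449 0.03958242]
rows x from .3 step .025; cols y from -.15 step .03 (cm)
0.300   65  114  116  117  118  115  120  128  152  151  149  147  146  145  142  140 -1000 -1000   33   32
0.325   65   85  113   99  110  112  120 -315  153  153  194  151  148  146  145  142  139 -1000   33   32
0.350   65   67   65   66   65   65  121  119  153  154  213  210  159  146  119  120 -1000 -1000 -1000   29
0.375   51   46    3    5    5    4  119  119  155  157  153  167 -1000  116  116 -1000 -1000 -1000 -1000 -1000
0.400   17    6    5    7    6    5    4    5    6    4    4    4    3 -818 -818 -818 -821 -822 -822 -820
0.425   16    3   11    4    4    4    4    4    3    3    4    3    3    3   35   41    4    4    4    4
0.450    5    4  153  156   18    5    5    4    3    5    4    3    3    3   44   43   40    5    5    6
0.475    5   12  175  160  155    4    4    4    3    5   40    5    4    4   44   44   45   37    4    5
0.500    4   13  174  175  176    4  
[... 549 characters left out ...]
0    8   29   28   29   28    5    4  129  127    4   15
0.650    5    5    5 -1000 -1000    5  168  185  185  183  194  110   31   28    4    7  123  125 -1000   11
0.675    6    5    5    3    2    6  163  186  184  218  221  217  195  184    4    4    5    4    4   93
0.700    5    5   26    6    4    5    6  124  121  220  220  219  215  215    4    5    4    4   64  211
0.725   79   87   88   85    3    4    5    4    2  196  218  171  216  216    4   89   87    5  151  212
0.750   79   87   87   85    4  164  163  165  164  166  164  164  163 -1000 -1000   86   88    7    6  209
0.775   79   85   86   87  164  165  165  164  165  165  164  137  166  117 -1000 -1000 -1000  198  198  173
```

```bash
cat >> h.py <<'E'
from scipy.spatial.transform import Rotation as Ro
def R(s): return Ro.from_euler('xyz',s['tool_rot']).as_matrix()
def delta(goal,yaw=None,s=None):
    s=s or observe(); r=R(s)
    ang=np.arctan2(r[1,1],r[0,1])
    print('t',round(s['time'],2),'pos',s['tool_pos'].round(4),'jaw deg',np.degrees(ang).round(2),'toolx',r[:,0].round(3),'q6',s['qpos'][5].round(2),'open',round(s['opening'],4),'F',s['contact_force'].round(1))
    d=r.T@(np.array(goal)-s['tool_pos'])*1000; print('slide',d.round(1))
    if yaw is not None:
        e=(yaw-ang+np.pi/2)%np.pi-np.pi/2   # world yaw change about +z; tool x is down -> spin=-e
        c=np.degrees([s['qpos'][5]]); print('spin',round(-e,4),'rad; alt',round(-e+np.pi*np.sign(e),4))
def wrist(name):
    s=observe(); p=vision.read_camera('wrist'); cv2.imwrite(f'pics/{name}.png',p['pixels'])
    T=np.eye(4);T[:3,:3]=R(s);T[:3,3]=s['tool_pos']; return p,T@np.array(p['T_tool_cam'])
E
python3 - <<'E'
from h import *
delta([.44,.25,.33],np.radians(139)); print(R(observe()).round(3))
E
```

```text
t 1.0 pos [0.1333 0.5078 0.2268] jaw deg 75.29 toolx [ 0.  0. -1.] q6 -0.15 open 0.0921 F [ 0.5 -0.5 -0.8]
slide [-103.3 -171.4  362.1]
spin -1.112 rad; alt 2.0296
[[ 0.     0.254  0.967]
 [ 0.     0.967 -0.254]
 [-1.     0.     0.   ]]
```

Call:
{"api": "send_rows", "payload": {"motion": [{"hand": 1, "slide": [-50, 0, 0], "spin": 0}, {"hand": 1, "slide": [-50, -5, 10], "spin": 0}, {"hand": 1, "slide": [0, -20, 44], "spin": 0}, {"hand": 1, "slide": [0, -20, 44], "spin": 0}, {"hand": 1, "slide": [0, -20, 44], "spin": 0}, {"hand": 1, "slide": [0, -20, 44], "spin": 0}, {"hand": 1, "slide": [0, -20, 44], "spin": 0}, {"hand": 1, "slide": [0, -20, 44], "spin": 0}]}}

```text
time: 1.8
tool_pos: [0.3706, 0.3147, 0.3312]
tool_rot: [0.544, 1.568, 0.299]
contact_force: [0.4, 1.1, -0.5]
opening: 0.0918
```

Run:
```python
from h import *
delta([.44,.25,.33],np.radians(139)); wrist('w0')
```

```text
t 1.8 pos [0.3706 0.3147 0.3312] jaw deg 75.98 toolx [ 0.002  0.001 -1.   ] q6 -0.78 open 0.0918 F [ 0.4  1.1 -0.5]
slide [  1.3 -45.9  83. ]
spin -1.0999 rad; alt 2.0417
```

View pics/w0.png

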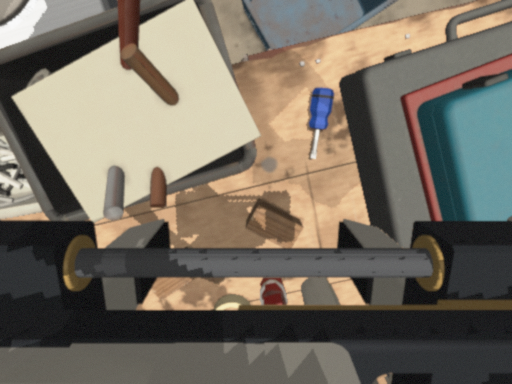

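Call:
{"api": "send_rows", "payload": {"motion": [{"hand": 1, "slide": [0, 0, 50], "spin": 0}, {"hand": 1, "slide": [0, 0, 50], "spin": 0}, {"hand": 1, "slide": [0, 0, 0], "spin": 0}]}}

```text
time: 2.15
tool_pos: [0.4698, 0.2842, 0.3312]
tool_rot: [-0.191, 1.564, -0.447]
contact_force: [-0.6, -0.3, -0.9]
opening: 0.0917
```

```bash
cat > meas.py <<'E'
from h import *
def block(name):
    p,T=wrist(name)
    for d in vision.cut_out(p,'block_a_center')[:3]:
        w=world(p,T,d['mask'])
        if len(w)==0: continue
        top=w[(w[:,2]>0.033)&(w[:,2]<0.045)]
        if len(top)<20: print(d['conf'],d['uv'],len(w));continue
        q=(top[:,:2]*1000).astype(np.float32)
        r=cv2.minAreaRect(q)
        print('blk',round(d['conf'],2),np.round(d['uv']),len(top),'z',np.median(top[:,2]).round(4),'rect',np.round(r[0],1),np.round(r[1],1),round(r[2],2))
    return p,T
E
python3 - <<'E'
from meas import *
p,T=block('w1'); delta([.488,.318,.2],np.radians(139))
w=world(p,T,np.ones((384,512),bool))
for lo,hi in [(.06,.25)]:
    m=(w[:,2]>lo)&(w[:,2]<hi)&(abs(w[:,0]-.488)<.14)&(abs(w[:,1]-.318)<.14)
    q=w[m]
    H={}
    for x,y,z in q:
        k=(int(x//.01),int(y//.01)); H[k]=max(H.get(k,0),z)
    print(sorted((a*10,b*10,int(z*1000)) for (a,b),z in H.items()))
E
```

```text
blk 0.81 [177. 211.] 1072 z 0.0381 rect [532. 139.] [45.4 77.8] 20.4
t 2.25 pos [0.466  0.2859 0.332 ] jaw deg 75.51 toolx [ 0.004 -0.002 -1.   ] q6 -0.91 open 0.0919 F [-0.6  0.3 -0. ]
slide [132.1  36.6  12.6]
spin -1.108 rad; alt 2.0335
[(340, 170, 189), (340, 180, 147), (340, 190, 146), (340, 200, 151), (340, 210, 149), (340, 220, 145), (340, 230, 144), (340, 240, 144), (340, 250, 143), (340, 260, 142), (340, 270, 142), (340, 280, 139), (340, 300, 113), (340, 310, 117), (340, 320, 116), (350, 170, 211), (350, 180, 210), (350, 190, 147), (350, 200, 157), (350, 210, 155), (350, 220, 145), (350, 230, 145), (350, 240, 144), (350, 250, 143), (350, 260, 142), (350, 270, 141), (350, 300, 117), (350, 310, 117), (350, 320, 115), (360, 170, 209), (360, 180, 210), (360, 190, 159), (360, 200, 163), (360, 210, 160), (360, 220, 145), (360, 230, 143), (360, 240, 117), (360, 250, 116), (360, 260, 117), (360, 270, 118), (360, 280, 116), (360, 290, 117), (360, 300, 117), (360, 310, 117), (360, 320, 112), (370, 170, 206), (370, 180, 204), (370, 190, 166), (370, 200, 167), (370, 210, 164), (370, 220, 117), (370, 230, 116), (370, 240, 117), (370, 250, 117), (370, 260, 117), (370, 270, 117), (370, 280, 116), (370, 290, 117), (370, 300, 117), (370, 310, 113), (380, 170, 114), (380, 180, 115), (380, 190, 159), (380, 200, 163), (380, 210, 163), (380, 220, 113), (380, 230, 113), (570, 270, 64), (570, 280, 66), (570, 290, 67), (570, 300, 67), (570, 310, 62), (580, 270, 92), (580, 280, 94), (580, 290, 94), (580, 300, 94), (580, 310, 69), (590, 270, 93), (590, 280, 93), (590, 290, 94), (590, 300, 94), (590, 310, 75), (600, 270, 66), (600, 300, 67), (600, 310, 65), (600, 350, 96), (600, 360, 102), (600, 370, 86), (610, 300, 66), (610, 330, 65), (610, 340, 91), (610, 350, 100), (610, 360, 101), (620, 330, 67)]
```

View pics/w1.png

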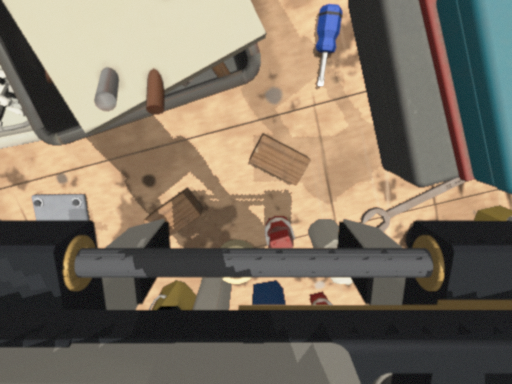

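Run:
```python
from meas import *
p,T=wrist('w2')
w=world(p,T,np.ones((384,512),bool))
q=w[(w[:,2]>.031)&(w[:,2]<.046)&(abs(w[:,0]-.488)<.065)&(abs(w[:,1]-.318)<.07)]
r=cv2.minAreaRect((q[:,:2]*1000).astype(np.float32)); print(len(q),r,q.mean(0),np.median(q,0))
a=np.radians(r[2]); u=np.array([[np.cos(a),np.sin(a)],[-np.sin(a),np.cos(a)]])
pr=(q[:,:2]*1000)@u.T
for k in (0,1): print(np.percentile(pr[:,k],[0,1,5,50,95,99,100]).round(1))
c=u.T@np.array([(np.percentile(pr[:,k],1)+np.percentile(pr[:,k],99))/2 for k in(0,1)]);print('c',c)
```

```text
1652 ((487.72076416015625, 319.79913330078125), (80.19976043701172, 45.090633392333984), 47.89288330078125) [0.4867802  0.31958744 0.03803156] [0.48668766 0.31955896 0.03807463]
[524.2 524.7 527.7 563.3 599.7 603.1 604.4]
[-170.  -169.3 -167.3 -146.6 -126.8 -125.1 -124.9]
c [487.30363655 319.64468957]
```

Call:
{"api": "send_rows", "payload": {"motion": [{"hand": 1, "slide": [10, 24, 4], "spin": -0.14}, {"hand": 1, "slide": [20, 0, 0], "spin": -0.14}, {"hand": 1, "slide": [20, 0, 0], "spin": -0.14}, {"hand": 1, "slide": [20, 0, 0], "spin": -0.14}, {"hand": 1, "slide": [20, 0, 0], "spin": -0.14}, {"hand": 1, "slide": [20, 0, 0], "spin": -0.14}, {"hand": 1, "slide": [20, 0, 0], "spin": -0.14}, {"hand": 1, "slide": [0, 0, 0], "spin": -0.11}]}}

```text
time: 3.1
tool_pos: [0.4649, 0.3174, 0.2033]
tool_rot: [-0.543, 1.56, 0.353]
contact_force: [-0.1, 0.5, 1.0]
opening: 0.0916
```

Run:
```python
from h import *
delta([.4768,.3078,.014],np.radians(137.9))
```

```text
t 3.1 pos [0.4649 0.3174 0.2033] jaw deg 141.35 toolx [ 0.01   0.004 -1.   ] q6 -2.0 open 0.0916 F [-0.1  0.5  1. ]
slide [189.4 -14.3  -1.8]
spin 0.0603 rad; alt -3.0813
```

Call:
{"api": "send_rows", "payload": {"motion": [{"hand": 1, "slide": [0, -14, -2], "spin": 0.06}, {"hand": 1, "slide": [30, 0, 0], "spin": 0}, {"hand": 1, "slide": [30, 0, 0], "spin": 0}, {"hand": 1, "slide": [0, 0, 0], "spin": 0}]}}

```text
time: 3.5
tool_pos: [0.47, 0.3116, 0.1448]
tool_rot: [-0.392, 1.557, 0.454]
contact_force: [0.2, -0.5, -0.1]
opening: 0.0915
```

Run:
```python
from meas import *
delta([.4768,.3078,.014],np.radians(137.9)); block('w3')
```

```text
t 3.5 pos [0.47   0.3116 0.1448] jaw deg 138.48 toolx [ 0.013  0.006 -1.   ] q6 -1.97 open 0.0915 F [ 0.2 -0.5 -0.1]
slide [130.8  -6.9  -0. ]
spin 0.0101 rad; alt -3.1315
blk 0.9 [60. 80.] 5945 z 0.038 rect [531.9 137.7] [45.4 80.8] 20.32
```

View pics/w3.png

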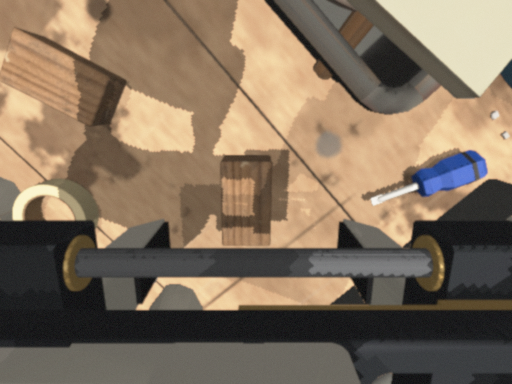

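Call:
{"api": "send_rows", "payload": {"motion": [{"hand": 1, "slide": [45, -7, 0], "spin": 0.01}, {"hand": 1, "slide": [45, 0, 0], "spin": 0}]}}

```text
time: 3.8
tool_pos: [0.4853, 0.3132, 0.0674]
tool_rot: [-0.39, 1.529, 0.449]
contact_force: [0.1, -0.2, -0.5]
opening: 0.0918
```

Run:
```python
from meas import *
delta([.4768,.3078,.014],np.radians(137.9))
```

```text
t 3.8 pos [0.4853 0.3132 0.0674] jaw deg 138.02 toolx [ 0.038  0.018 -0.999] q6 -1.97 open 0.0918 F [ 0.1 -0.2 -0.5]
slide [ 52.9   3.5 -11.7]
spin 0.0021 rad; alt -3.1395
```

Call:
{"api": "send_rows", "payload": {"motion": [{"hand": 1, "slide": [-45, 0, -12], "spin": 0}]}}

```text
time: 3.9
tool_pos: [0.4682, 0.3005, 0.0921]
tool_rot: [-0.189, 1.566, 0.65]
contact_force: [-1.0, 0.1, -0.8]
opening: 0.0918
```

Run:
```python
from meas import *
s=observe(); print(s['qvel'].round(3),s['qpos'].round(3)); delta([.4768,.3078,.014],np.radians(137.9))
```

```text
[-0.086 -1.113 -0.128 -0.005  0.983 -0.089] [ 4.320e-01  5.360e-01  1.618e+00  1.000e-03  9.830e-01 -1.978e+00]
t 3.9 pos [0.4682 0.3005 0.0921] jaw deg 138.06 toolx [ 0.004  0.003 -1.   ] q6 -1.98 open 0.0918 F [-1.   0.1 -0.8]
slide [78.1 -1.5 10.8]
spin 0.0027 rad; alt -3.1388
```

```bash
cat > st.py <<'E'
from meas import *
import sys
a=[float(v) for v in sys.argv[1:]]
for i in range(2): vision.read_camera('wrist')
delta(a[:3],np.radians(a[3]))
E
python3 st.py .4768 .3078 .014 137.9
```

```text
t 4.0 pos [0.4763 0.3041 0.1125] jaw deg 138.05 toolx [ 0.037  0.018 -0.999] q6 -1.98 open 0.0921 F [0.6 0.5 1. ]
slide [98.5  3.7 -0.7]
spin 0.0027 rad; alt -3.1389
```

Call:
{"api": "send_rows", "payload": {"motion": [{"hand": 1, "slide": [-45, 0, 0], "spin": 0}, {"hand": 1, "slide": [0, 0, 0], "spin": 0}]}}

```text
time: 4.2
tool_pos: [0.4761, 0.3049, 0.1629]
tool_rot: [-0.391, 1.523, 0.45]
contact_force: [0.9, 0.6, 0.7]
opening: 0.0915
```

```bash
python3 st.py .4768 .3078 .014 137.9
```

```text
t 4.3 pos [0.4734 0.3036 0.1582] jaw deg 138.11 toolx [ 0.035  0.017 -0.999] q6 -1.98 open 0.092 F [ 0.3  0.6 -0.2]
slide [1.443e+02 2.500e+00 1.000e-01]
spin 0.0038 rad; alt -3.1378
```

Call:
{"api": "send_rows", "payload": {"motion": [{"hand": 1, "slide": [-45, 0, 0], "spin": 0}, {"hand": 1, "slide": [-45, 0, 0], "spin": 0}, {"hand": 1, "slide": [-45, 0, 0], "spin": 0}]}}

```text
time: 4.6
tool_pos: [0.4646, 0.3002, 0.2924]
tool_rot: [-0.375, 1.544, 0.466]
contact_force: [0.4, -0.2, -0.1]
opening: 0.092
```

```bash
python3 st.py .4768 .3078 .014 137.9
```

```text
t 4.7 pos [0.4675 0.3017 0.2984] jaw deg 138.17 toolx [ 0.038  0.018 -0.999] q6 -1.98 open 0.0918 F [ 0.7 -0.8 -0.1]
slide [ 2.846e+02  1.600e+00 -2.000e-01]
spin 0.0048 rad; alt -3.1368
```

Call:
{"api": "send_rows", "payload": {"motion": [{"hand": 1, "slide": [45, 0, 0], "spin": 0}, {"hand": 1, "slide": [-45, 0, 0], "spin": 0}, {"hand": 1, "slide": [0, 0, 0], "spin": 0}]}}

```text
time: 5.0
tool_pos: [0.4571, 0.2976, 0.2886]
tool_rot: [-0.363, 1.549, 0.479]
contact_force: [0.9, 1.7, 1.7]
opening: 0.0921
```

```bash
python3 st.py .4768 .3078 .014 137.9
```

```text
t 5.1 pos [0.4553 0.2968 0.2834] jaw deg 138.24 toolx [ 0.01   0.006 -1.   ] q6 -1.98 open 0.0916 F [ 0.9 -0.5 -0.1]
slide [269.6  -7.7  19.7]
spin 0.006 rad; alt -3.1356
```

Call:
{"api": "send_rows", "payload": {"motion": [{"hand": 1, "slide": [20, -8, 20], "spin": 0}, {"hand": 1, "slide": [-20, 0, 0], "spin": 0}, {"hand": 1, "slide": [0, 0, 0], "spin": 0}]}}

```text
time: 5.4
tool_pos: [0.4756, 0.3074, 0.2838]
tool_rot: [-0.334, 1.557, 0.509]
contact_force: [0.7, 0.6, 0.0]
opening: 0.0922
```

```bash
python3 st.py .4768 .3078 .014 137.9
```

```text
t 5.5 pos [0.4742 0.3066 0.2809] jaw deg 138.27 toolx [ 0.007  0.004 -1.   ] q6 -1.98 open 0.0918 F [-0.4  0.1 -1.1]
slide [266.9  -0.5   0.5]
spin 0.0065 rad; alt -3.1351
```

Call:
{"api": "send_rows", "payload": {"motion": [{"hand": 1, "slide": [17, 0, 0], "spin": 0.006}, {"hand": 1, "slide": [17, 0, 0], "spin": 0}, {"hand": 1, "slide": [17, 0, 0], "spin": 0}, {"hand": 1, "slide": [17, 0, 0], "spin": 0}, {"hand": 1, "slide": [17, 0, 0], "spin": 0}, {"hand": 1, "slide": [17, 0, 0], "spin": 0}, {"hand": 1, "slide": [17, 0, 0], "spin": 0}, {"hand": 1, "slide": [17, 0, 0], "spin": 0}]}}

```text
time: 6.3
tool_pos: [0.4747, 0.3075, 0.1401]
tool_rot: [-0.326, 1.557, 0.51]
contact_force: [0.7, -0.3, -0.0]
opening: 0.0916
```

```bash
python3 st.py .4768 .3078 .014 137.9
```

```text
t 6.4 pos [0.4734 0.3068 0.1386] jaw deg 137.94 toolx [ 0.007  0.004 -1.   ] q6 -1.97 open 0.0918 F [-0.8 -0.7  0.6]
slide [124.6  -1.6   2. ]
spin 0.0007 rad; alt -3.1409
```

Slow rows leave the tilt unchanged, so I'll descend the same way, to just above the grasp height.

Call:
{"api": "send_rows", "payload": {"motion": [{"hand": 1, "slide": [17, -1, 2], "spin": 0}, {"hand": 1, "slide": [17, 0, 0], "spin": 0}, {"hand": 1, "slide": [17, 0, 0], "spin": 0}, {"hand": 1, "slide": [17, 0, 0], "spin": 0}, {"hand": 1, "slide": [17, 0, 0], "spin": 0}, {"hand": 1, "slide": [17, 0, 0], "spin": 0}, {"hand": 1, "slide": [8, 0, 0], "spin": 0}]}}

```text
time: 7.1
tool_pos: [0.4804, 0.3103, 0.032]
tool_rot: [-0.352, 1.55, 0.485]
contact_force: [-0.0, 0.2, -0.1]
opening: 0.0915
```

```bash
python3 st.py .4768 .3078 .014 137.9; python3 -c "
from h import *
wrist('w4')"
```

```text
t 7.2 pos [0.4804 0.3103 0.0323] jaw deg 137.96 toolx [ 0.018  0.01  -1.   ] q6 -1.97 open 0.0917 F [-0.1  0.5  0.5]
slide [18.2  1.1 -4.6]
spin 0.001 rad; alt -3.1406
```

View pics/w4.png

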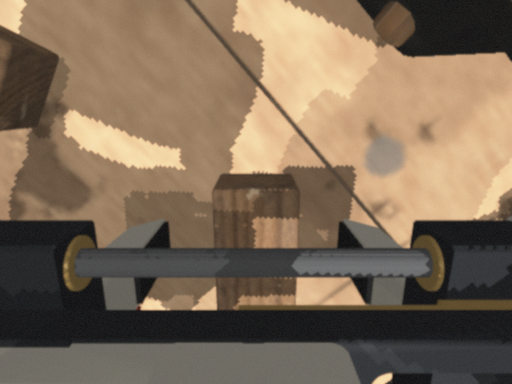

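Call:
{"api": "send_rows", "payload": {"motion": [{"hand": 1, "slide": [9, 0, -5], "spin": 0}, {"hand": 1, "slide": [9, 0, 0], "spin": 0}, {"hand": 0, "slide": [0, 0, 0], "spin": 0}, {"hand": -1, "slide": [0, 0, 0], "spin": 0}, {"hand": -1, "slide": [0, 0, 0], "spin": 0}, {"hand": -1, "slide": [0, 0, 0], "spin": 0}, {"hand": -1, "slide": [0, 0, 0], "spin": 0}], "grip_force": 40}}

```text
time: 7.95
tool_pos: [0.4794, 0.3075, 0.0166]
tool_rot: [-0.366, 1.544, 0.471]
contact_force: [0.5, -0.4, 0.6]
opening: 0.0563
```

```bash
python3 st.py .4768 .3078 .014 137.9
```

```text
t 8.05 pos [0.4793 0.3075 0.0166] jaw deg 137.96 toolx [ 0.024  0.012 -1.   ] q6 -1.97 open 0.0486 F [-1.3 -0.5  0.1]
slide [ 2.6  2.1 -1.6]
spin 0.001 rad; alt -3.1405
```

Call:
{"api": "send_rows", "payload": {"motion": [{"hand": -1, "slide": [0, 0, 0], "spin": 0}, {"hand": -1, "slide": [0, 0, 0], "spin": 0}, {"hand": -1, "slide": [-17, 0, 0], "spin": 0}, {"hand": -1, "slide": [-17, 0, 0], "spin": 0}, {"hand": -1, "slide": [-17, 0, 0], "spin": 0}, {"hand": -1, "slide": [-17, 0, 0], "spin": 0}, {"hand": -1, "slide": [-17, 0, 0], "spin": 0}, {"hand": -1, "slide": [-17, 0, 0], "spin": 0}]}}

```text
time: 8.85
tool_pos: [0.4744, 0.305, 0.1184]
tool_rot: [-0.355, 1.553, 0.482]
contact_force: [0.2, -1.0, -0.9]
opening: 0.0448
```

Call:
{"api": "send_rows", "payload": {"motion": [{"hand": -1, "slide": [-30, 0, 0], "spin": 0}, {"hand": -1, "slide": [-30, 0, 0], "spin": 0}, {"hand": -1, "slide": [-30, 0, 0], "spin": 0}, {"hand": -1, "slide": [-30, 0, 0], "spin": 0}]}}

```text
time: 9.25
tool_pos: [0.4705, 0.3029, 0.2402]
tool_rot: [-0.336, 1.56, 0.501]
contact_force: [1.0, -0.9, -0.9]
opening: 0.0446
```

```bash
python3 st.py .52 -.02 .26 75
python3 - <<'E'
from h import *
p,T=wrist('w5'); w=world(p,T,np.ones((384,512),bool))
q=w[(w[:,2]>.1)&(w[:,2]<.18)&(abs(w[:,1]+.07)<.1)&(abs(w[:,0]-.54)<.12)];print(len(q))
E
```

```text
t 9.35 pos [0.4725 0.304  0.2436] jaw deg 137.96 toolx [ 0.018  0.009 -1.   ] q6 -1.97 open 0.0446 F [ 0.   1.1 -0.2]
slide [ -18.5 -252.3 -208.5]
spin 1.0989 rad; alt -2.0427
0
```

View pics/w5.png

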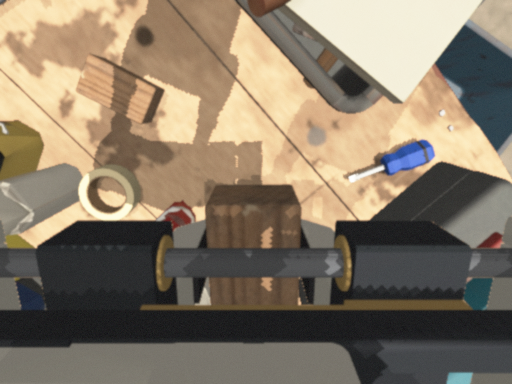

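Call:
{"api": "send_rows", "payload": {"motion": [{"hand": -1, "slide": [-10, -20, -16], "spin": 0.14}, {"hand": -1, "slide": [-10, -20, -12], "spin": 0.14}, {"hand": -1, "slide": [-10, -20, -10], "spin": 0.14}, {"hand": -1, "slide": [-10, -20, -5], "spin": 0.14}, {"hand": -1, "slide": [-10, -20, 0], "spin": 0.14}, {"hand": -1, "slide": [-10, -20, 0], "spin": 0.14}, {"hand": -1, "slide": [0, -20, 0], "spin": 0.14}, {"hand": -1, "slide": [0, -20, 0], "spin": 0.12}]}}

```text
time: 10.2
tool_pos: [0.4825, 0.1278, 0.2879]
tool_rot: [-3.008, 1.561, 2.974]
contact_force: [-0.8, 0.0, -1.7]
opening: 0.0449
```

```bash
python3 st.py .61 -.08 .30 75
```

```text
t 10.3 pos [0.4822 0.1269 0.2881] jaw deg 72.8 toolx [-0.01   0.001 -1.   ] q6 -1.17 open 0.0451 F [-0.7  1.  -1.5]
slide [ -13.4 -159.9  183.2]
spin -0.0384 rad; alt 3.1032
```

Call:
{"api": "send_rows", "payload": {"motion": [{"hand": -1, "slide": [-2, -27, 30], "spin": -0.03}, {"hand": -1, "slide": [-2, -27, 30], "spin": 0}, {"hand": -1, "slide": [-2, -27, 30], "spin": 0}, {"hand": -1, "slide": [-2, -27, 30], "spin": 0}, {"hand": -1, "slide": [-2, -27, 30], "spin": 0}, {"hand": -1, "slide": [-2, -27, 30], "spin": 0}]}}

```text
time: 10.9
tool_pos: [0.6149, -0.0745, 0.2906]
tool_rot: [3.06, 1.549, 2.818]
contact_force: [1.1, -0.0, -0.2]
opening: 0.0446
```

```bash
python3 st.py .61 -.08 .30 75;python3 - <<'E'
from h import *
p,T=wrist('w6'); w=world(p,T,np.ones((384,512),bool))
np.savez('w6.npz',w=w)
d=vision.cut_out(p,'follower')
for x in d: 
    q=world(p,T,x['mask']); t=q[q[:,2]>.125];r=cv2.minAreaRect((t[:,:2]*1000).astype(np.float32)) if len(t)>5 else 0; print(x['conf'],x['uv'],len(q),np.median(q,0).round(4),r)
E
```

```text
t 11.0 pos [ 0.6158 -0.0775  0.2888] jaw deg 75.86 toolx [-0.022  0.006 -1.   ] q6 -1.57 open 0.0448 F [ 0.4  0.1 -2.4]
slide [-11.1  -3.8  -5.3]
spin 0.0151 rad; alt -3.1265
0.78 [249.6, 105.4] 3411 [ 0.5467 -0.0621  0.1371] ((548.5523071289062, -62.50005340576172), (42.50674819946289, 76.45034790039062), 75.68221282958984)
```

View pics/w6.png

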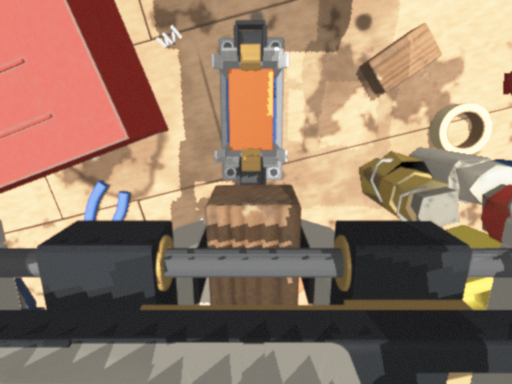

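Run:
```python
import numpy as np,cv2
w=np.load('w6.npz')['w']
a=np.radians(-14.3);u=np.array([[np.cos(a),np.sin(a)],[-np.sin(a),np.cos(a)]])
c=np.array([.5485,-.0625])
for lo,hi in [(.165,.178),(.155,.178),(.132,.142),(.143,.155)]:
    q=w[(w[:,2]>lo)&(w[:,2]<hi)&(np.hypot(*(w[:,:2]-c).T)<.09)]
    r=cv2.minAreaRect((q[:,:2]*1000).astype(np.float32))
    l=(q[:,:2]-c)@u.T*1000
    print(lo,len(q),np.round(r[0],1),np.round(r[1],1),round(r[2],2),'l',np.percentile(l,[0,2,98,100],axis=0).round(1).tolist())
    if lo==.165:
        for sx in(-1,1):
            for sy in(-1,1):
                k=l[(l[:,0]*sx>0)&(l[:,1]*sy>0)]; print(sx,sy,len(k),k.mean(0).round(1),k.min(0).round(1),k.max(0).round(1))
```

```text
0.165 997 [548.6 -62.6] [64.9 99.4] 76.14 l [[-49.5, -32.9], [-49.3, -31.7], [49.6, 31.6], [50.0, 32.6]]
-1 -1 281 [-43.3 -22.8] [-49.5 -32.9] [-34.2 -11.2]
-1 1 273 [-43.4  22.2] [-49.5  10.4] [-34.5  32.1]
1 -1 220 [ 43.5 -22.3] [ 34.5 -31.8] [ 50.  -11.2]
1 1 223 [43.2 22.5] [34.2 11.2] [49.7 32.6]
0.155 1620 [545.6 -61.9] [ 64.9 143.9] 76.09 l [[-75.0, -32.9], [-73.5, -31.2], [61.0, 31.1], [68.9, 32.6]]
0.132 4349 [548.7 -62.3] [ 54.1 143.5] 76.32 l [[-71.8, -27.2], [-68.5, -20.7], [67.6, 20.6], [71.9, 27.4]]
0.143 1551 [546.7 -62.2] [ 54.9 146.9] 76.01 l [[-75.3, -27.8], [-73.7, -23.7], [67.1, 23.5], [71.6, 27.5]]
```

Run:
```python
from h import *
p=vision.read_camera('wrist'); T=np.array(p['T_tool_cam'])
w=world(p,T,np.ones((384,512),bool))*1000
m=(abs(w[:,1])<32)&(w[:,0]>-45)&(w[:,0]<60)&(abs(w[:,2])<80)
q=w[m];print(len(q))
print('range_z min',np.percentile(p['range_z'][p['range_z']>0],[0,1,5]))
h=np.histogram(q[:,0],bins=np.arange(-45,60,5));print(h)
t=q[(q[:,0]<-10)];print(np.percentile(t,[1,5,50,95,99],axis=0).round(1))
f=q[q[:,0]>-10];print(np.percentile(f,[1,5,50,95,99],axis=0).round(1))
r=cv2.minAreaRect(t[:,1:].astype(np.float32));print(r)
```

```text
9461
range_z min [0.0500017  0.0515973  0.05629371]
(array([  99,   95,  243,  226, 6574,  649,  424,  339,  279,  211,  193,
        129,    0,    0,    0,    0,    0,    0,    0,    0]), array([-45, -40, -35, -30, -25, -20, -15, -10,  -5,   0,   5,  10,  15,
        20,  25,  30,  35,  40,  45,  50,  55]))
[[-40.8 -30.2 -25.4]
 [-30.3 -23.9 -25. ]
 [-21.5   0.3 -10. ]
 [-14.9  23.5  25.5]
 [-11.1  30.2  27.6]]
[[ -9.8 -29.9 -26. ]
 [ -9.1 -25.3 -25.9]
 [ -0.7  -0.2 -25.4]
 [ 12.2  26.1 -10.1]
 [ 13.6  30.3  -9.7]]
((-0.029529571533203125, 1.5098953247070312), (63.98311233520508, 54.62031173706055), 0.1449306309223175)
```

Call:
{"api": "send_rows", "payload": {"motion": [{"hand": -1, "slide": [-30, 0, -20], "spin": 0}, {"hand": -1, "slide": [30, 0, -20], "spin": 0}, {"hand": -1, "slide": [0, 0, -20], "spin": 0}]}}

```text
time: 11.45
tool_pos: [0.5538, -0.0536, 0.2903]
tool_rot: [3.008, 1.546, 2.772]
contact_force: [-0.9, -0.4, -1.5]
opening: 0.0448
```

```bash
python3 st.py .5347 -.0591 .205 76.05
```

```text
t 11.55 pos [ 0.5548 -0.0536  0.2954] jaw deg 76.53 toolx [-0.015  0.007 -1.   ] q6 -1.57 open 0.0452 F [ 0.  -0.5 -0.6]
slide [ 90.7 -10.4 -16.8]
spin 0.0084 rad; alt -3.1332
```

Call:
{"api": "send_rows", "payload": {"motion": [{"hand": -1, "slide": [-20, -10, -17], "spin": 0.008}, {"hand": -1, "slide": [45, 0, 0], "spin": 0}, {"hand": -1, "slide": [35, 0, 0], "spin": 0}]}}

```text
time: 11.85
tool_pos: [0.538, -0.0561, 0.2414]
tool_rot: [1.762, 1.567, 1.526]
contact_force: [-0.6, 0.2, -2.4]
opening: 0.0446
```

```bash
python3 st.py .5347 -.0591 .205 76.05
```

```text
t 11.95 pos [ 0.5365 -0.0557  0.2392] jaw deg 76.48 toolx [-0.007  0.006 -1.   ] q6 -1.58 open 0.0445 F [-0.4  0.5 -0.6]
slide [34.2 -3.8 -0.7]
spin 0.0075 rad; alt -3.1341
```

Call:
{"api": "send_rows", "payload": {"motion": [{"hand": -1, "slide": [-15, -4, -1], "spin": 0.007}, {"hand": -1, "slide": [35, 0, 0], "spin": 0}, {"hand": -1, "slide": [0, 0, 0], "spin": 0}]}}

```text
time: 12.25
tool_pos: [0.5367, -0.0579, 0.2234]
tool_rot: [2.323, 1.565, 2.084]
contact_force: [-0.5, 1.0, -2.5]
opening: 0.0447
```

```bash
python3 st.py .5347 -.0591 .205 76.05
```

```text
t 12.35 pos [ 0.5395 -0.0587  0.228 ] jaw deg 76.3 toolx [ 0.007  0.002 -1.   ] q6 -1.58 open 0.0446 F [ 0.5  0.5 -0.6]
slide [22.9 -1.7 -4.7]
spin 0.0043 rad; alt -3.1373
```

Call:
{"api": "send_rows", "payload": {"motion": [{"hand": -1, "slide": [12, -2, -5], "spin": 0.004}, {"hand": -1, "slide": [12, 0, 0], "spin": 0}]}}

```text
time: 12.55
tool_pos: [0.5376, -0.0597, 0.2093]
tool_rot: [0.24, 1.555, -0.002]
contact_force: [0.5, 0.3, -1.3]
opening: 0.0446
```

```bash
python3 st.py .5347 -.0591 .165 76.05
python3 - <<'E'
from h import *
wrist('w7')
p=vision.read_camera('side');cv2.imwrite('pics/s7.png',cv2.resize(p['pixels'][140:290,170:350],(720,600),interpolation=cv2.INTER_CUBIC))
E
```

```text
t 12.65 pos [ 0.537  -0.0595  0.2076] jaw deg 76.13 toolx [ 0.013  0.001 -1.   ] q6 -1.58 open 0.0443 F [-0.8 -0.2 -0.7]
slide [42.6 -0.4 -2.9]
spin 0.0013 rad; alt -3.1402
```

View pics/w7.png

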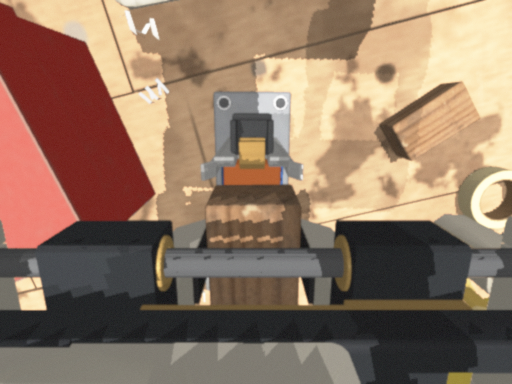

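View pics/s7.png

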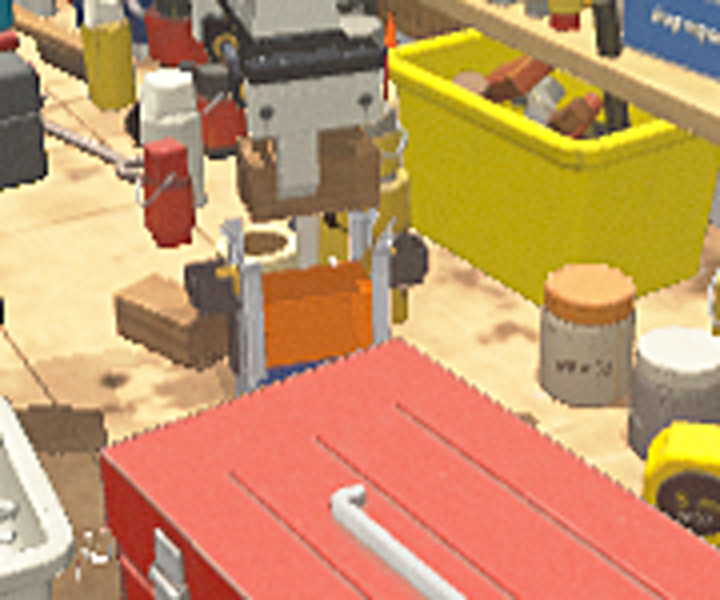

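Call:
{"api": "send_rows", "payload": {"motion": [{"hand": -1, "slide": [11, 0, -3], "spin": 0}, {"hand": -1, "slide": [11, 0, 0], "spin": 0}, {"hand": -1, "slide": [8, 0, 0], "spin": 0}]}}

```text
time: 13.05
tool_pos: [0.5359, -0.059, 0.1782]
tool_rot: [0.229, 1.553, -0.013]
contact_force: [-5.3, 3.9, 8.5]
opening: 0.0448
```

```bash
python3 st.py .5347 -.0591 .165 76.05
```

```text
t 13.15 pos [ 0.5353 -0.059   0.1777] jaw deg 76.13 toolx [ 0.015  0.    -1.   ] q6 -1.58 open 0.0446 F [-0.8 -0.9  0.1]
slide [12.6 -0.3 -0.8]
spin 0.0014 rad; alt -3.1402
```

Call:
{"api": "send_rows", "payload": {"motion": [{"hand": -1, "slide": [6, 0, -1], "spin": 0}, {"hand": -1, "slide": [5, 0, 0], "spin": 0}]}}

```text
time: 13.35
tool_pos: [0.5347, -0.0589, 0.1662]
tool_rot: [0.226, 1.555, -0.016]
contact_force: [-0.1, 0.2, -1.9]
opening: 0.0445
```

```bash
python3 st.py .5347 -.0591 .165 76.05;python3 - <<'E'
from h import *
wrist('w8')
p=vision.read_camera('side');cv2.imwrite('pics/s8.png',cv2.resize(p['pixels'][140:290,170:350],(720,600),interpolation=cv2.INTER_CUBIC))
E
```

```text
t 13.45 pos [ 0.5345 -0.0588  0.1661] jaw deg 76.12 toolx [ 0.015  0.    -1.   ] q6 -1.58 open 0.0447 F [-0.4 -0.4 -1.1]
slide [ 1.1 -0.2  0.2]
spin 0.0013 rad; alt -3.1403
```

View pics/s8.png

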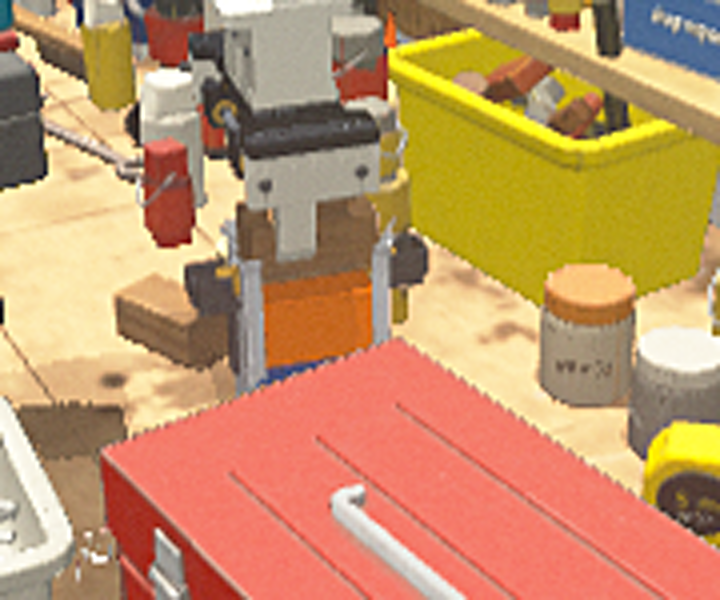

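Call:
{"api": "send_rows", "payload": {"motion": [{"hand": 0.3, "slide": [0, 0, 0], "spin": 0}, {"hand": 0.3, "slide": [0, 0, 0], "spin": 0}, {"hand": 0.3, "slide": [0, 0, 7], "spin": 0}, {"hand": 0.3, "slide": [0, 0, 7], "spin": 0}]}}

```text
time: 13.95
tool_pos: [0.55, -0.0625, 0.1686]
tool_rot: [0.195, 1.551, -0.048]
contact_force: [-0.5, -0.7, 0.5]
opening: 0.0595
```

```bash
python3 st.py .5486 -.0626 .165 76.05;python3 - <<'E'
from h import *
p=vision.read_camera('wrist'); T=np.array(p['T_tool_cam'])
w=world(p,T,np.ones((384,512),bool))*1000
m=(abs(w[:,1])<24)&(w[:,0]>-45)&(w[:,0]<60)&(abs(w[:,2])<80)
t=w[m&(w[:,0]<-10)];print(np.percentile(t,[1,5,50,95,99],axis=0).round(1))
a=t[(t[:,0]<-16)&(t[:,0]>-27)]; print(np.linalg.lstsq(np.c_[a[:,1:],np.ones(len(a))],a[:,0],rcond=None)[0], a.shape, a.min(0))
E
```

```text
t 14.05 pos [ 0.5504 -0.0627  0.1683] jaw deg 76.13 toolx [ 0.02  -0.001 -1.   ] q6 -1.58 open 0.0599 F [ 0.9  0.4 -0.1]
slide [ 3.3 -0.3 -1.8]
spin 0.0013 rad; alt -3.1402
[[-19.9 -21.  -42.2]
 [-19.4 -19.1 -40.6]
 [-17.8   0.8 -17.2]
 [-16.2  20.8  26. ]
 [-14.3  22.7  28.7]]
[ 7.03923231e-03 -2.98676667e-02 -1.82369946e+01] (9817, 3) [-20.92137389 -21.64311396 -42.43978646]
```

Call:
{"api": "send_rows", "payload": {"motion": [{"hand": 0.3, "slide": [-15, 0, -2], "spin": 0}, {"hand": 0.3, "slide": [-20, 0, 0], "spin": 0}, {"hand": -1, "slide": [-10, 0, 0], "spin": 0}, {"hand": -1, "slide": [0, 0, 0], "spin": 0}, {"hand": -1, "slide": [0, 0, 0], "spin": 0}, {"hand": -1, "slide": [0, 0, 0], "spin": 0}]}}

```text
time: 14.7
tool_pos: [0.5458, -0.0617, 0.2122]
tool_rot: [0.267, 1.556, 0.025]
contact_force: [0.2, 0.9, 1.4]
opening: 0.0321
```

```bash
python3 st.py .5486 -.0626 .188 76.05;python3 - <<'E'
from h import *
p,T=wrist('w9')
d=vision.cut_out(p,'block_a_center')
for x in d[:3]:
    w=world(p,T,x['mask']); q=w[(w[:,2]>.175)&(w[:,2]<.2)]
    if len(q)>50: 
        k=np.linalg.lstsq(np.c_[q[:,:2]-[.5486,-.0626],np.ones(len(q))],q[:,2],rcond=None)[0]; print(x['conf'],k.round(4),cv2.minAreaRect((q[:,:2]*1000).astype(np.float32)))
p=vision.read_camera('side');cv2.imwrite('pics/s9.png',cv2.resize(p['pixels'][140:290,170:350],(720,600),interpolation=cv2.INTER_CUBIC))
E
```

```text
t 14.8 pos [ 0.5457 -0.0617  0.212 ] jaw deg 76.13 toolx [ 0.014  0.001 -1.   ] q6 -1.58 open 0.0241 F [-0.2  0.1 -0.3]
slide [24.1 -0.3  2.7]
spin 0.0014 rad; alt -3.1402
```

View pics/w9.png

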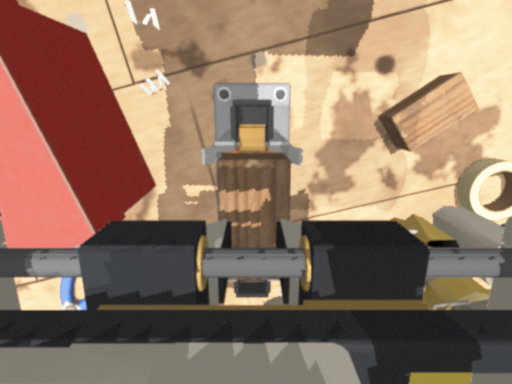

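View pics/s9.png

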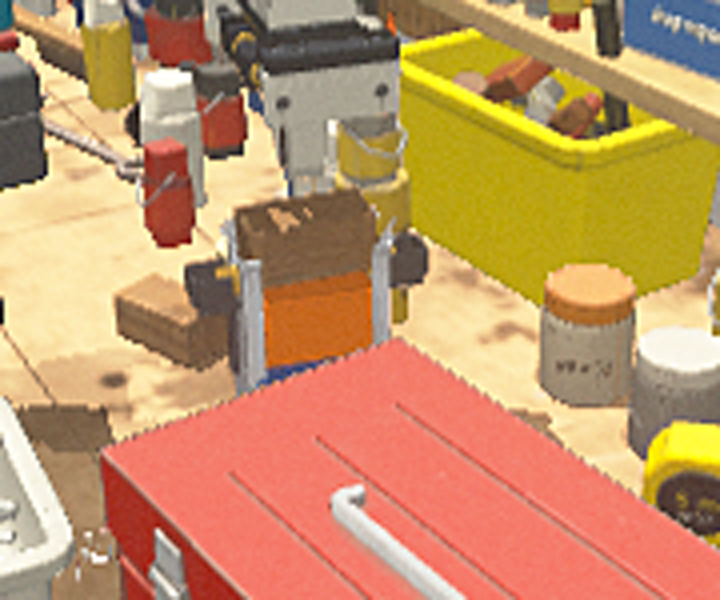

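Call:
{"api": "send_rows", "payload": {"motion": [{"hand": -1, "slide": [0, 0, 3], "spin": 0}, {"hand": -1, "slide": [0, 0, 0], "spin": 0}, {"hand": -1, "slide": [0, 0, 0], "spin": 0}, {"hand": -1, "slide": [10, 0, 0], "spin": 0}, {"hand": -1, "slide": [10, 0, 0], "spin": 0}, {"hand": -1, "slide": [10, 0, 0], "spin": 0}]}}

```text
time: 15.55
tool_pos: [0.5503, -0.0627, 0.1811]
tool_rot: [0.224, 1.554, -0.018]
contact_force: [0.7, -0.6, 7.4]
opening: 0.0007
```

```bash
python3 st.py .5486 -.0626 .135 76.05
```

```text
t 15.65 pos [ 0.5492 -0.0625  0.1799] jaw deg 76.13 toolx [ 0.013  0.001 -1.   ] q6 -1.58 open 0.0004 F [-0.5  1.1 -0.1]
slide [44.9 -0.5 -1.2]
spin 0.0014 rad; alt -3.1402
```

Call:
{"api": "send_rows", "payload": {"motion": [{"hand": -1, "slide": [8, 0, -1], "spin": 0}, {"hand": -1, "slide": [8, 0, 0], "spin": 0}, {"hand": -1, "slide": [8, 0, 0], "spin": 0}]}}

```text
time: 15.95
tool_pos: [0.5495, -0.0625, 0.1563]
tool_rot: [0.218, 1.554, -0.024]
contact_force: [-1.1, 0.3, 6.0]
opening: 0.0007
```

```bash
python3 st.py .5486 -.0626 .135 76.05
python3 - <<'E'
from h import *
p=vision.read_camera('side');cv2.imwrite('pics/s10.png',cv2.resize(p['pixels'][140:290,170:350],(720,600),interpolation=cv2.INTER_CUBIC))
E
```

```text
t 16.05 pos [ 0.5494 -0.0625  0.1555] jaw deg 76.13 toolx [ 0.016 -0.    -1.   ] q6 -1.58 open 0.0005 F [-0.5 -0.3  2.8]
slide [20.5 -0.4 -1.1]
spin 0.0014 rad; alt -3.1402
```

View pics/s10.png

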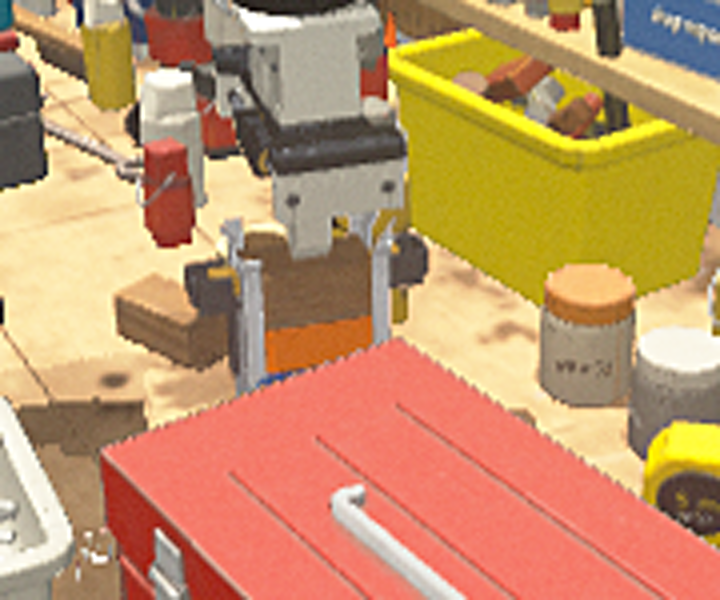

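Block is going down level. Continuing past the catches.

Call:
{"api": "send_rows", "payload": {"motion": [{"hand": -1, "slide": [8, 0, -1], "spin": 0}, {"hand": -1, "slide": [8, 0, 0], "spin": 0}, {"hand": -1, "slide": [6, 0, 0], "spin": 0}]}}

```text
time: 16.4
tool_pos: [0.5497, -0.0625, 0.1361]
tool_rot: [0.174, 1.551, -0.068]
contact_force: [-1.5, -0.3, 5.6]
opening: 0.0005
```

```bash
python3 st.py .5486 -.0626 .133 76.05
python3 - <<'E'
from h import *
p=vision.read_camera('side');cv2.imwrite('pics/s11.png',cv2.resize(p['pixels'][140:290,170:350],(720,600),interpolation=cv2.INTER_CUBIC))
E
```

```text
t 16.5 pos [ 0.5496 -0.0625  0.1358] jaw deg 76.13 toolx [ 0.019 -0.001 -1.   ] q6 -1.58 open 0.0006 F [-1.3  0.   4.6]
slide [ 2.7 -0.3 -1. ]
spin 0.0015 rad; alt -3.1401
```

View pics/s11.png

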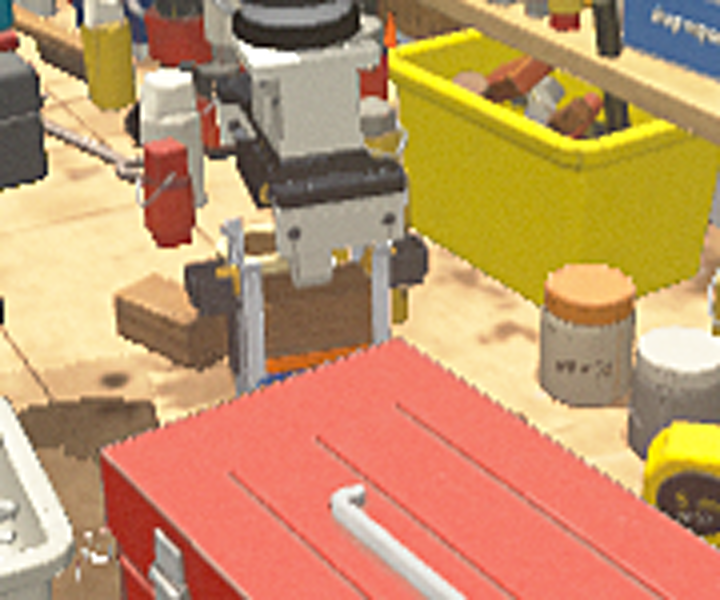

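Call:
{"api": "send_rows", "payload": {"motion": [{"hand": -1, "slide": [5, 0, -1], "spin": 0}, {"hand": -1, "slide": [0, 0, 0], "spin": 0}, {"hand": -1, "slide": [-12, 0, 0], "spin": 0}, {"hand": -1, "slide": [-30, 0, 0], "spin": 0}, {"hand": -1, "slide": [-30, 0, 0], "spin": 0}, {"hand": 0, "slide": [-30, 0, 10], "spin": 0}, {"hand": 1, "slide": [-20, 0, 30], "spin": 0}, {"hand": 1, "slide": [0, 0, 30], "spin": 0}]}}

```text
time: 17.35
tool_pos: [0.6126, -0.0779, 0.265]
tool_rot: [0.207, 1.552, -0.034]
contact_force: [0.2, -0.1, -0.4]
opening: 0.0195
```

```bash
python3 st.py .532 .137 .25 20.4
cat > look.py <<'E'
from h import *
import sys
p,T=wrist(sys.argv[1])
w=world(p,T,np.ones((384,512),bool)); c=np.array([.5486,-.0626]); a=np.radians(-14)
u=np.array([[np.cos(a),np.sin(a)],[-np.sin(a),np.cos(a)]])
l=np.c_[(w[:,:2]-c)@u.T*1000,w[:,2]*1000]
q=l[(abs(l[:,0])<34)&(abs(l[:,1])<20)&(l[:,2]>90)&(l[:,2]<200)]
k=np.linalg.lstsq(np.c_[q[:,:2],np.ones(len(q))],q[:,2],rcond=None)[0]; print('top plane',k.round(4),np.percentile(q[:,2],[5,50,95]))
# orange edge/ catches: profile along x at y~0
for x in range(-60,62,3):
    s=l[(abs(l[:,0]-x)<1.5)&(abs(l[:,1])<4)&(l[:,2]>60)]
    print(x,int(np.median(s[:,2])) if len(s) else '-',end='; ')
E
python3 look.py w12
```

```text
t 17.45 pos [ 0.6133 -0.0784  0.2612] jaw deg 76.15 toolx [ 0.015  0.    -1.   ] q6 -1.58 open 0.0279 F [-0.8  0.1  0.5]
slide [  10.   189.6 -130.7]
spin 0.973 rad; alt -2.1686
top plane [3.000000e-04 1.000000e-04 1.401927e+02] [139.0612906  140.19238892 141.34168157]
-60 137; -57 151; -54 151; -51 151; -48 151; -45 151; -42 151; -39 147; -36 141; -33 140; -30 140; -27 140; -24 139; -21 140; -18 140; -15 140; -12 140; -9 140; -6 140; -3 140; 0 140; 3 140; 6 140; 9 140; 12 140; 15 140; 18 140; 21 139; 24 140; 27 140; 30 140; 33 140; 36 342; 39 371; 42 365; 45 353; 48 151; 51 151; 54 151; 57 151; 60 138;
```

View pics/w12.png

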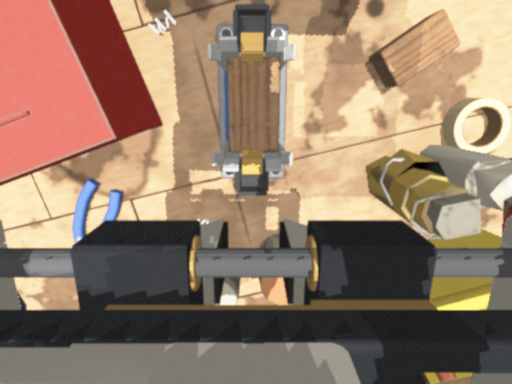

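First block is held: its top reads 140.2 mm, it is level, and both catches are over its ends. Now I'll check clearance around the second block.

Run:
```python
from h import *
W=[]
for n in ['scene','side']:
    p=vision.read_camera(n); W.append(world(p,np.array(p['world_from_camera']),np.ones((384,512),bool)))
p,T=wrist('w13'); W.append(world(p,T,np.ones((384,512),bool)))
w=np.vstack(W)
c=np.array([.532,.138]); a=np.radians(20.4); u=np.array([[np.cos(a),np.sin(a)],[-np.sin(a),np.cos(a)]])
l=np.c_[(w[:,:2]-c)@u.T,w[:,2]]*1000
print('cols along-length -70..70 step 10; rows jaw')
for j in list(range(-120,-60,10))+list(range(60,140,5)):
    print(j,[int(max([0]+list(l[(l[:,0]>=j)&(l[:,0]<j+(10 if j<0 else 5))&(l[:,1]>=k)&(l[:,1]<k+10)&(l[:,2]<250)][:,2]))) for k in range(-70,70,10)])
```

```text
cols along-length -70..70 step 10; rows jaw
-120 [3, 2, 4, 4, 2, 3, 2, 1, 2, 3, 2, 3, 3, 3]
-110 [2, 4, 3, 3, 2, 3, 1, 1, 2, 3, 2, 2, 3, 3]
-100 [2, 2, 3, 4, 2, 3, 2, 1, 1, 0, 1, 2, 2, 2]
-90 [2, 4, 2, 1, 2, 4, 2, 2, 1, 1, 1, 1, 1, 3]
-80 [3, 4, 2, 2, 2, 4, 1, 3, 1, 3, 1, 2, 1, 2]
-70 [5, 4, 3, 3, 2, 2, 2, 3, 3, 3, 2, 2, 2, 1]
60 [1, 3, 1, 1, 0, 1, 1, 1, 5, 2, 3, 3, 1, 2]
65 [4, 1, 4, 2, 1, 3, 0, 0, 3, 0, 2, 0, 1, 3]
70 [0, 2, 1, 2, 0, 0, 2, 3, 2, 4, 1, 0, 2, 3]
75 [3, 1, 3, 2, 2, 3, 1, 2, 2, 2, 3, 3, 2, 2]
80 [5, 2, 1, 3, 1, 0, 2, 2, 1, 3, 1, 0, 1, 2]
85 [3, 2, 1, 3, 3, 0, 0, 0, 2, 2, 10, 1, 1, 0]
90 [46, 2, 1, 2, 1, 0, 2, 19, 27, 28, 28, 24, 0, 2]
95 [83, 2, 2, 3, 1, 2, 2, 28, 28, 27, 27, 28, 1, 3]
100 [87, 3, 1, 3, 1, 0, 15, 27, 27, 26, 27, 27, 29, 3]
105 [88, 86, 1, 3, 2, 2, 27, 29, 26, 0, 0, 26, 28, 3]
110 [87, 87, 5, 83, 2, 4, 29, 30, 24, 0, 0, 26, 29, 25]
115 [90, 85, 106, 110, 91, 3, 28, 28, 0, 0, 0, 2, 30, 26]
120 [88, 97, 145, 145, 139, 82, 27, 27, 0, 2, 0, 0, 26, 26]
125 [87, 108, 145, 145, 145, 135, 29, 28, 0, 1, 5, 0, 27, 29]
130 [87, 142, 147, 146, 147, 146, 108, 28, 2, 2, 3, 30, 28, 26]
135 [89, 195, 188, 184, 181, 146, 109, 27, 3, 4, 2, 24, 27, 26]
```

Call:
{"api": "send_rows", "payload": {"motion": [{"hand": 1, "slide": [-10, 15, -35], "spin": 0}, {"hand": 1, "slide": [-5, 30, -30], "spin": 0}, {"hand": 1, "slide": [0, 30, -20], "spin": 0}, {"hand": 1, "slide": [0, 30, -20], "spin": 0}, {"hand": 1, "slide": [0, 30, -15], "spin": 0}, {"hand": 1, "slide": [0, 30, -5], "spin": 0}, {"hand": 1, "slide": [0, 15, 0], "spin": 0.14}, {"hand": 1, "slide": [0, 0, 0], "spin": 0.14}]}}

```text
time: 18.45
tool_pos: [0.5187, 0.1347, 0.2737]
tool_rot: [1.657, 1.568, 1.126]
contact_force: [-0.6, -0.0, -0.4]
opening: 0.0919
```

Call:
{"api": "send_rows", "payload": {"motion": [{"hand": 1, "slide": [5, 0, 0], "spin": 0.14}, {"hand": 1, "slide": [10, 0, 0], "spin": 0.14}, {"hand": 1, "slide": [10, 0, 0], "spin": 0.14}, {"hand": 1, "slide": [10, 0, 0], "spin": 0.14}, {"hand": 1, "slide": [10, 0, 0], "spin": 0.1}]}}

```text
time: 18.95
tool_pos: [0.5133, 0.1363, 0.2292]
tool_rot: [2.567, 1.568, 1.351]
contact_force: [-0.3, -0.2, 0.3]
opening: 0.0915
```

```bash
python3 st.py .532 .138 .2 20.4
python3 - <<'E'
from meas import *
block('w14')
E
```

```text
t 19.05 pos [0.5127 0.1362 0.2283] jaw deg 20.57 toolx [-0.002  0.003 -1.   ] q6 -0.25 open 0.0917 F [-0.2 -0.3  0.2]
slide [28.2 18.8  5.2]
spin 0.003 rad; alt -3.1386
blk 0.69 [268. 174.] 2684 z 0.0381 rect [532.7 136.9] [44.5 80.5] 20.41
```

View pics/w14.png

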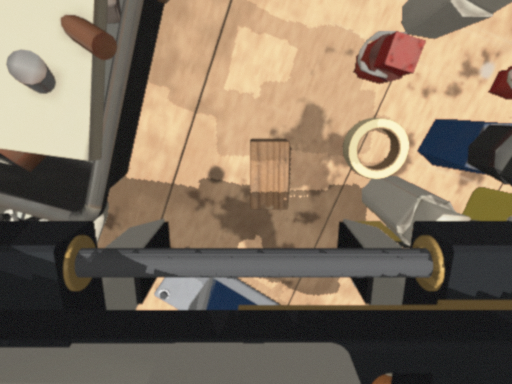

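Call:
{"api": "send_rows", "payload": {"motion": [{"hand": 1, "slide": [10, 19, 6], "spin": 0.003}, {"hand": 1, "slide": [17, 0, 0], "spin": 0}, {"hand": 1, "slide": [17, 0, 0], "spin": 0}, {"hand": 1, "slide": [17, 0, 0], "spin": 0}, {"hand": 1, "slide": [17, 0, 0], "spin": 0}, {"hand": 1, "slide": [17, 0, 0], "spin": 0}, {"hand": 1, "slide": [17, 0, 0], "spin": 0}, {"hand": 1, "slide": [17, 0, 0], "spin": 0}]}}

```text
time: 19.95
tool_pos: [0.5392, 0.1383, 0.1062]
tool_rot: [1.45, 1.553, 0.262]
contact_force: [0.5, 0.7, 0.3]
opening: 0.0917
```

```bash
python3 st.py .5325 .1372 .016 20.4
```

```text
t 20.05 pos [0.5377 0.1381 0.1047] jaw deg 21.87 toolx [ 0.013  0.004 -1.   ] q6 -0.27 open 0.0917 F [-0.1 -0.1  0.4]
slide [88.6 -6.4 -1.1]
spin 0.0256 rad; alt -3.116
```

Call:
{"api": "send_rows", "payload": {"motion": [{"hand": 1, "slide": [10, -6, -1], "spin": 0.026}, {"hand": 1, "slide": [14, 0, 0], "spin": 0}, {"hand": 1, "slide": [14, 0, 0], "spin": 0}]}}

```text
time: 20.35
tool_pos: [0.5353, 0.1374, 0.0711]
tool_rot: [1.448, 1.549, 0.237]
contact_force: [-0.2, 0.0, 0.8]
opening: 0.0919
```

```bash
python3 st.py .5325 .1372 .016 20.4; python3 -c "
from meas import *
block('w15')"
```

```text
t 20.45 pos [0.534  0.1372 0.0698] jaw deg 20.59 toolx [ 0.018  0.005 -1.   ] q6 -0.25 open 0.0918 F [0.7 0.8 0.5]
slide [53.7 -2.4 -0.6]
spin 0.0033 rad; alt -3.1383
blk 0.73 [246. 196.] 6472 z 0.0381 rect [529.1 145.7] [45.1 61.9] 20.46
```

View pics/w15.png

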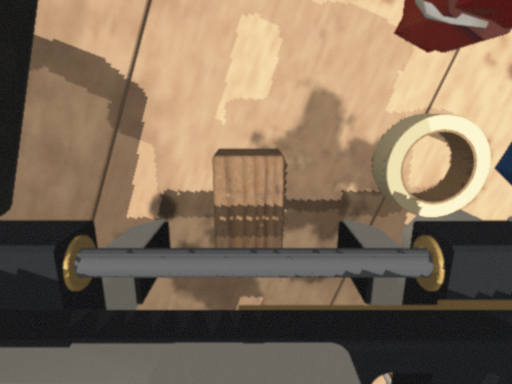

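Call:
{"api": "send_rows", "payload": {"motion": [{"hand": 1, "slide": [25, -2, 0], "spin": 0.003}, {"hand": 1, "slide": [-40, 0, 0], "spin": 0}, {"hand": 1, "slide": [5, 0, 0], "spin": 0}]}}

```text
time: 20.85
tool_pos: [0.5346, 0.1368, 0.0811]
tool_rot: [1.465, 1.551, 0.252]
contact_force: [1.0, 0.3, 2.1]
opening: 0.0919
```

```bash
python3 st.py .5325 .1372 .016 20.4
```

```text
t 20.95 pos [0.5304 0.1362 0.0765] jaw deg 20.47 toolx [ 0.009  0.004 -1.   ] q6 -0.25 open 0.0919 F [-0.9  0.2 -0. ]
slide [60.5  1.7 -0.2]
spin 0.0012 rad; alt -3.1404
```

Call:
{"api": "send_rows", "payload": {"motion": [{"hand": 1, "slide": [12, 1, 0], "spin": 0}, {"hand": 1, "slide": [12, 0, 0], "spin": 0}, {"hand": 1, "slide": [12, 0, 0], "spin": 0}, {"hand": 1, "slide": [12, 0, 0], "spin": 0}, {"hand": 1, "slide": [10, -1, 0], "spin": 0}]}}

```text
time: 21.45
tool_pos: [0.5321, 0.1366, 0.0161]
tool_rot: [1.517, 1.557, 0.304]
contact_force: [0.4, 0.3, 0.5]
opening: 0.0916
```

```bash
python3 st.py .5325 .1372 .016 20.4
```

```text
t 21.55 pos [0.5309 0.1365 0.0154] jaw deg 20.51 toolx [ 0.01   0.004 -1.   ] q6 -0.25 open 0.0922 F [-0.5  0.3 -0. ]
slide [-0.6  1.8 -0.1]
spin 0.0019 rad; alt -3.1397
```

Call:
{"api": "send_rows", "payload": {"motion": [{"hand": 0.2, "slide": [0, 2, 0], "spin": 0}, {"hand": -1, "slide": [0, 0, 0], "spin": 0}, {"hand": -1, "slide": [0, 0, 0], "spin": 0}, {"hand": -1, "slide": [0, 0, 0], "spin": 0}, {"hand": -1, "slide": [0, 0, 0], "spin": 0}, {"hand": -1, "slide": [0, 0, 0], "spin": 0}, {"hand": -1, "slide": [0, 0, 0], "spin": 0}, {"hand": -1, "slide": [0, 0, 0], "spin": 0}], "grip_force": 40}}

```text
time: 22.35
tool_pos: [0.5341, 0.1374, 0.0169]
tool_rot: [1.522, 1.557, 0.309]
contact_force: [-0.0, -0.2, -1.7]
opening: 0.045
```

```bash
python3 st.py .5325 .1372 .016 20.4
```

```text
t 22.45 pos [0.534  0.1374 0.0169] jaw deg 20.51 toolx [ 0.013  0.004 -1.   ] q6 -0.25 open 0.0452 F [-0.5 -0.5 -0.4]
slide [ 0.9 -1.5 -0.4]
spin 0.0019 rad; alt -3.1397
```

Call:
{"api": "send_rows", "payload": {"motion": [{"hand": -1, "slide": [-20, 0, 0], "spin": 0}, {"hand": -1, "slide": [-25, 0, 0], "spin": 0}, {"hand": -1, "slide": [-25, 0, 0], "spin": 0}, {"hand": -1, "slide": [-25, 0, 0], "spin": 0}, {"hand": -1, "slide": [-25, 0, 0], "spin": 0}, {"hand": -1, "slide": [-25, 0, 0], "spin": 0}, {"hand": -1, "slide": [-25, 0, 0], "spin": 0}, {"hand": -1, "slide": [-25, 0, 0], "spin": 0}]}}

```text
time: 23.25
tool_pos: [0.5282, 0.1361, 0.2138]
tool_rot: [2.663, 1.568, 1.45]
contact_force: [0.1, -0.2, -1.2]
opening: 0.0448
```

```bash
python3 st.py .5486 -.0626 .25 76.05
```

```text
t 23.35 pos [0.5303 0.1363 0.2163] jaw deg 20.5 toolx [ 0.008  0.004 -1.   ] q6 -0.25 open 0.0451 F [-0.4 -0.2 -1.1]
slide [-34.3 -52.2 192.7]
spin -0.9695 rad; alt 2.172
```

Call:
{"api": "send_rows", "payload": {"motion": [{"hand": -1, "slide": [-20, 0, 0], "spin": -0.14}, {"hand": -1, "slide": [-15, 0, 0], "spin": -0.14}, {"hand": -1, "slide": [0, 0, 0], "spin": -0.14}, {"hand": -1, "slide": [0, 0, 0], "spin": -0.14}, {"hand": -1, "slide": [0, 0, 0], "spin": -0.14}, {"hand": -1, "slide": [0, -20, 0], "spin": -0.14}, {"hand": -1, "slide": [0, -25, 0], "spin": -0.13}]}}

```text
time: 24.05
tool_pos: [0.5092, 0.0959, 0.243]
tool_rot: [2.635, 1.566, 2.433]
contact_force: [1.0, -0.1, -0.5]
opening: 0.0443
```

```bash
python3 st.py .5486 -.0626 .25 76.05
```

```text
t 24.15 pos [0.5088 0.0939 0.2431] jaw deg 78.04 toolx [-0.005  0.002 -1.   ] q6 -1.33 open 0.0448 F [-0.3  0.6 -1.2]
slide [  -7.4 -144.9   71.3]
spin 0.0347 rad; alt -3.1069
```

Call:
{"api": "send_rows", "payload": {"motion": [{"hand": -1, "slide": [0, -24, 11], "spin": 0.03}, {"hand": -1, "slide": [0, -24, 12], "spin": 0}, {"hand": -1, "slide": [0, -24, 12], "spin": 0}, {"hand": -1, "slide": [0, -24, 12], "spin": 0}, {"hand": -1, "slide": [0, -24, 12], "spin": 0}, {"hand": -1, "slide": [0, -20, 10], "spin": 0}]}}

```text
time: 24.75
tool_pos: [0.5427, -0.0587, 0.236]
tool_rot: [2.87, 1.558, 2.619]
contact_force: [0.9, -1.0, -0.9]
opening: 0.0445
```

```bash
cat > hand.py <<'E'
from h import *
p=vision.read_camera('wrist'); T=np.array(p['T_tool_cam'])
w=world(p,T,np.ones((384,512),bool))*1000
m=(abs(w[:,1])<21)&(w[:,0]>-35)&(w[:,0]<30)&(abs(w[:,2])<60)
q=w[m]; t=q[(q[:,0]<-10)&(q[:,0]>-30)&(q[:,2]<-15)]
print('top x',np.median(t[:,0]),'near end z',np.percentile(t[:,2],[0.5,2,10]),np.percentile(q[q[:,0]>0][:,2],[5,50]) if (q[:,0]>0).any() else '')
k=np.linalg.lstsq(np.c_[t[:,1:],np.ones(len(t))],t[:,0],rcond=None)[0];print(k)
E
python3 st.py .5486 -.0626 .21 76.05; python3 hand.py
```

```text
t 24.85 pos [ 0.5429 -0.0599  0.2357] jaw deg 75.47 toolx [-0.012  0.006 -1.   ] q6 -1.57 open 0.0445 F [ 0.3  0.2 -0.1]
slide [25.6 -1.3  6.5]
spin -0.0102 rad; alt 3.1314
top x -21.17681028047638 near end z [-39.70038937 -39.60609753 -38.95371577] [-39.70082855 -39.53342161]
[ 1.06600666e-02 -9.31014891e-02 -2.34312716e+01]
```

Call:
{"api": "send_rows", "payload": {"motion": [{"hand": -1, "slide": [10, -1, 6], "spin": -0.01}, {"hand": -1, "slide": [15, 0, 0], "spin": 0}, {"hand": -1, "slide": [10, 0, 0], "spin": 0}]}}

```text
time: 25.2
tool_pos: [0.5488, -0.058, 0.1987]
tool_rot: [2.74, 1.558, 2.498]
contact_force: [-0.4, 0.5, -0.3]
opening: 0.0449
```

```bash
python3 st.py .5482 -.0625 .165 76.05
```

```text
t 25.3 pos [ 0.5481 -0.058   0.1983] jaw deg 76.15 toolx [-0.013  0.008 -1.   ] q6 -1.58 open 0.0448 F [ 0.4 -0.3 -0.7]
slide [33.2 -4.5  1.6]
spin 0.0017 rad; alt -3.1399
```

Call:
{"api": "send_rows", "payload": {"motion": [{"hand": -1, "slide": [4, -4, 1], "spin": 0}, {"hand": -1, "slide": [8, -1, 0], "spin": 0}, {"hand": -1, "slide": [5, 0, 0], "spin": 0}]}}

```text
time: 25.6
tool_pos: [0.5486, -0.0626, 0.1813]
tool_rot: [2.735, 1.558, 2.494]
contact_force: [-0.5, -0.7, -2.1]
opening: 0.0446
```

```bash
python3 st.py .5482 -.0625 .165 76.05
```

```text
t 25.7 pos [ 0.5483 -0.0624  0.1811] jaw deg 76.22 toolx [-0.011  0.008 -1.   ] q6 -1.59 open 0.0444 F [ 0.3  0.7 -1.3]
slide [16.1 -0.2  0.1]
spin 0.0029 rad; alt -3.1387
```

Call:
{"api": "send_rows", "payload": {"motion": [{"hand": -1, "slide": [8, 0, 0], "spin": 0.003}, {"hand": -1, "slide": [6, 0, 0], "spin": 0}]}}

```text
time: 25.9
tool_pos: [0.5489, -0.0626, 0.1673]
tool_rot: [2.684, 1.559, 2.44]
contact_force: [-0.8, -0.2, 1.3]
opening: 0.045
```

```bash
python3 st.py .5482 -.0625 .165 76.05
python3 - <<'E'
from h import *
wrist('w16')
p=vision.read_camera('side');cv2.imwrite('pics/s16.png',cv2.resize(p['pixels'][140:290,170:350],(720,600),interpolation=cv2.INTER_CUBIC))
E
```

```text
t 26.0 pos [ 0.5485 -0.0625  0.167 ] jaw deg 76.03 toolx [-0.01   0.008 -1.   ] q6 -1.58 open 0.0445 F [-0.1 -0.7 -0.7]
slide [ 2.  -0.1 -0.2]
spin -0.0004 rad; alt 3.1412
```

View pics/s16.png

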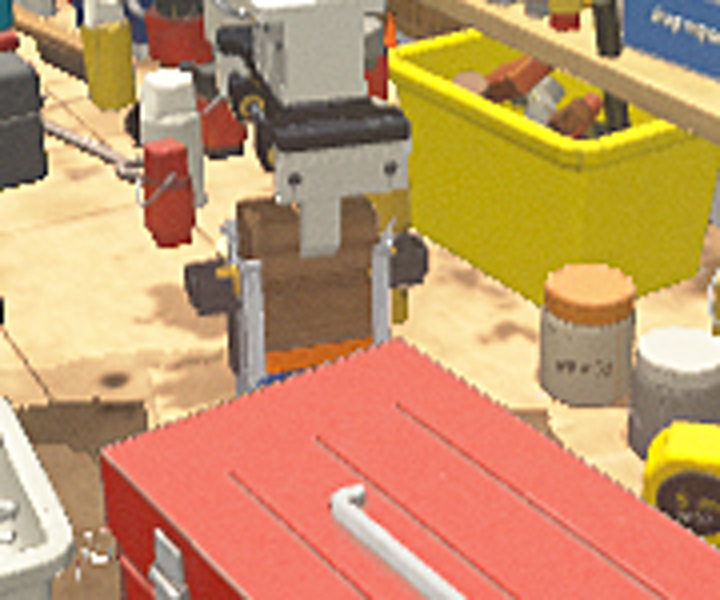

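Call:
{"api": "send_rows", "payload": {"motion": [{"hand": 0.3, "slide": [0, 0, 0], "spin": 0}, {"hand": 0.3, "slide": [0, 0, 0], "spin": 0}, {"hand": 0.3, "slide": [-15, 0, 0], "spin": 0}, {"hand": 0.3, "slide": [-20, 0, 0], "spin": 0}, {"hand": -1, "slide": [-10, 0, 0], "spin": 0}, {"hand": -1, "slide": [0, 0, 0], "spin": 0}, {"hand": -1, "slide": [0, 0, 0], "spin": 0}, {"hand": -1, "slide": [0, 0, 0], "spin": 0}]}}

```text
time: 26.9
tool_pos: [0.5499, -0.063, 0.2148]
tool_rot: [2.57, 1.562, 2.327]
contact_force: [0.3, 0.4, -0.2]
opening: 0.0321
```

```bash
python3 st.py .5486 -.0626 .185 76.05; python3 look.py w17
```

```text
t 27.0 pos [ 0.5498 -0.063   0.2146] jaw deg 76.03 toolx [-0.007  0.007 -1.   ] q6 -1.58 open 0.0243 F [ 0.3  0.4 -0.7]
slide [29.7 -0.  -1. ]
spin -0.0003 rad; alt 3.1413
top plane [ 5.030000e-02 -4.200000e-03  1.863332e+02] [184.27858049 185.85430288 187.48047652]
-60 138; -57 150; -54 151; -51 151; -48 151; -45 151; -42 151; -39 183; -36 184; -33 184; -30 184; -27 296; -24 324; -21 321; -18 306; -15 185; -12 185; -9 185; -6 186; -3 186; 0 186; 3 186; 6 186; 9 187; 12 186; 15 187; 18 187; 21 187; 24 -; 27 -; 30 -; 33 -; 36 -; 39 -; 42 -; 45 -; 48 -; 51 -; 54 -; 57 -; 60 -;
```

View pics/w17.png

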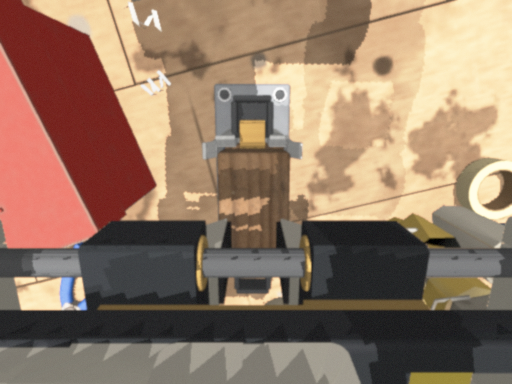

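Same resting pose as the first block, so I'll press it the same way.

Call:
{"api": "send_rows", "payload": {"motion": [{"hand": -1, "slide": [0, 0, -1], "spin": 0}, {"hand": -1, "slide": [0, 0, 0], "spin": 0}, {"hand": -1, "slide": [0, 0, 0], "spin": 0}, {"hand": -1, "slide": [10, 0, 0], "spin": 0}, {"hand": -1, "slide": [10, 0, 0], "spin": 0}, {"hand": -1, "slide": [10, 0, 0], "spin": 0}]}}

```text
time: 27.65
tool_pos: [0.549, -0.0627, 0.1828]
tool_rot: [2.511, 1.562, 2.267]
contact_force: [2.0, -1.7, 6.2]
opening: 0.0004
```

```bash
python3 st.py .5486 -.0626 .135 76.05
```

```text
t 27.75 pos [ 0.5481 -0.0624  0.1818] jaw deg 76.03 toolx [-0.009  0.007 -1.   ] q6 -1.58 open 0.0002 F [-0.4 -0.4  1.6]
slide [46.8 -0.3  1. ]
spin -0.0004 rad; alt 3.1412
```

Call:
{"api": "send_rows", "payload": {"motion": [{"hand": -1, "slide": [8, 0, 0], "spin": 0}, {"hand": -1, "slide": [8, 0, 0], "spin": 0}, {"hand": -1, "slide": [8, 0, 0], "spin": 0}]}}

```text
time: 28.05
tool_pos: [0.5483, -0.0625, 0.1596]
tool_rot: [2.603, 1.562, 2.359]
contact_force: [-1.6, 0.3, 6.6]
opening: 0.0001
```

```bash
python3 st.py .5486 -.0626 .135 76.05
```

```text
t 28.15 pos [ 0.5482 -0.0624  0.1588] jaw deg 76.04 toolx [-0.007  0.007 -1.   ] q6 -1.58 open 0.0003 F [-0.5 -0.1  3.4]
slide [23.8 -0.2  0.7]
spin -0.0002 rad; alt 3.1414
```

Call:
{"api": "send_rows", "payload": {"motion": [{"hand": -1, "slide": [8, 0, 1], "spin": 0}, {"hand": -1, "slide": [8, 0, 0], "spin": 0}, {"hand": -1, "slide": [7, 0, 0], "spin": 0}]}}

```text
time: 28.45
tool_pos: [0.549, -0.0626, 0.1384]
tool_rot: [2.578, 1.563, 2.334]
contact_force: [-2.8, -0.1, 6.2]
opening: 0.0
```

```bash
python3 st.py .5486 -.0626 .135 76.05
python3 - <<'E'
from h import *
p=vision.read_camera('side');cv2.imwrite('pics/s18.png',cv2.resize(p['pixels'][140:290,170:350],(720,600),interpolation=cv2.INTER_CUBIC))
E
```

```text
t 28.55 pos [ 0.549  -0.0626  0.1378] jaw deg 76.05 toolx [-0.006  0.006 -1.   ] q6 -1.58 open 0.0001 F [-2.1  0.6  7.4]
slide [ 2.8 -0.1 -0.3]
spin 0.0 rad; alt -3.1416
```

View pics/s18.png

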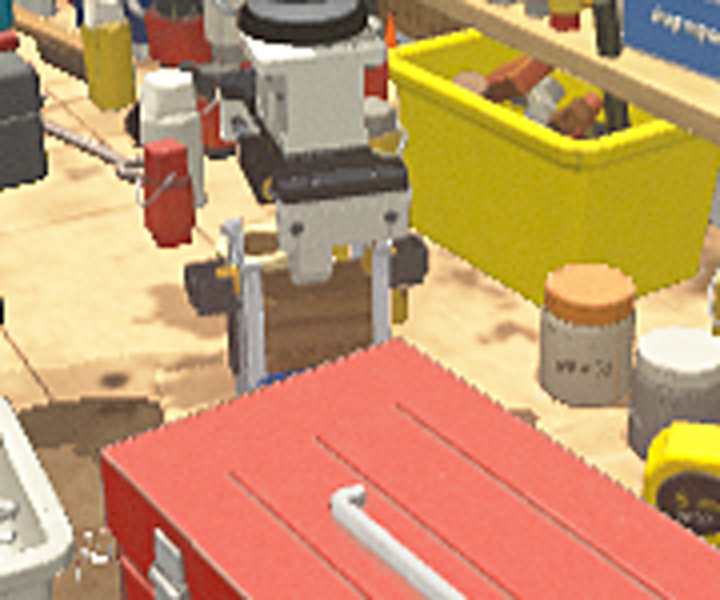

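Call:
{"api": "send_rows", "payload": {"motion": [{"hand": -1, "slide": [5, 0, 0], "spin": 0}, {"hand": -1, "slide": [1, 0, 0], "spin": 0}]}}

```text
time: 28.8
tool_pos: [0.549, -0.0626, 0.1335]
tool_rot: [2.567, 1.563, 2.324]
contact_force: [-1.5, -0.4, 7.4]
opening: 0.0003
```

```bash
python3 st.py .5486 -.0626 .135 76.05
```

```text
t 28.9 pos [ 0.549  -0.0626  0.1338] jaw deg 76.06 toolx [-0.005  0.006 -1.   ] q6 -1.58 open 0.0007 F [-2.6  0.6  6.9]
slide [-1.2 -0.1 -0.4]
spin 0.0002 rad; alt -3.1414
```

Call:
{"api": "send_rows", "payload": {"motion": [{"hand": -1, "slide": [-12, 0, 0], "spin": 0}, {"hand": -1, "slide": [-30, 0, 0], "spin": 0}, {"hand": -1, "slide": [-30, 0, 0], "spin": 0}, {"hand": -1, "slide": [-30, 0, 10], "spin": 0}, {"hand": -1, "slide": [-20, 0, 30], "spin": 0}, {"hand": -1, "slide": [0, 0, 30], "spin": 0}]}}

```text
time: 29.5
tool_pos: [0.6165, -0.0794, 0.2643]
tool_rot: [2.579, 1.563, 2.337]
contact_force: [0.3, 1.0, 0.5]
opening: 0.0005
```

```bash
python3 st.py .5486 -.0626 .135 76.05; python3 look.py w19
python3 - <<'E'
from h import *
p=vision.read_camera('side');cv2.imwrite('pics/s19.png',cv2.resize(p['pixels'][140:290,170:350],(720,600),interpolation=cv2.INTER_CUBIC))
E
```

```text
t 29.6 pos [ 0.6172 -0.0799  0.2603] jaw deg 76.07 toolx [-0.009  0.007 -1.   ] q6 -1.58 open 0.0006 F [-0.7  0.  -1.1]
slide [126.   -0.3 -69.4]
spin 0.0003 rad; alt -3.1413
top plane [ 4.000000e-04 -5.000000e-04  1.401887e+02] [139.02486923 140.18909045 141.37936949]
-60 138; -57 151; -54 151; -51 151; -48 151; -45 151; -42 151; -39 147; -36 141; -33 140; -30 140; -27 139; -24 140; -21 140; -18 140; -15 140; -12 139; -9 140; -6 140; -3 139; 0 140; 3 140; 6 140; 9 140; 12 140; 15 140; 18 140; 21 140; 24 140; 27 140; 30 140; 33 140; 36 342; 39 345; 42 345; 45 368; 48 367; 51 351; 54 151; 57 337; 60 272;
```

View pics/w19.png

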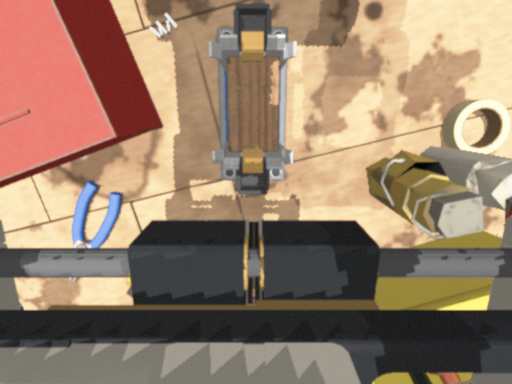

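View pics/s19.png

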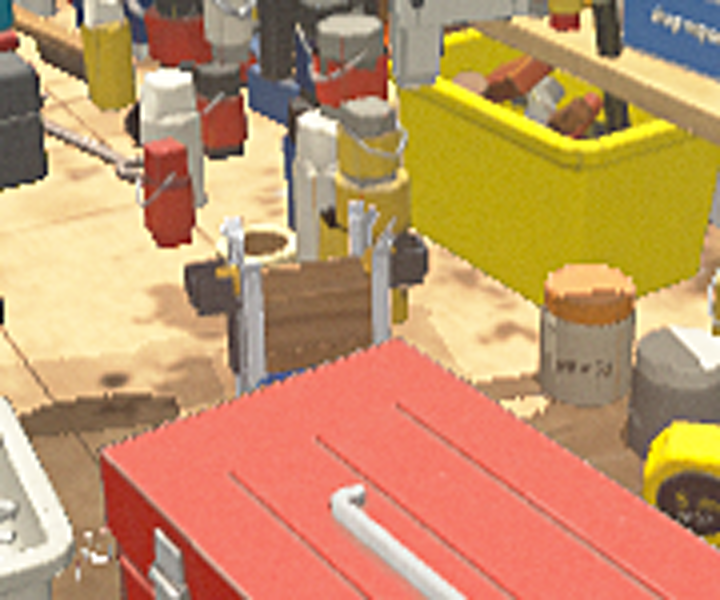

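Both blocks are in, one above the other. The top one reads 140.2 mm and level, both catches are over its ends, and the arm is clear. Handing in.

```bash
python3 -c "
from cell import job; print(job.hand_in())"
```

```text
the job is handed in; nothing more can be done
None
```

Both blocks are in the magazine, one on top of the other, and the job is handed in at about 30 s of the 72 s allowed. Each block was set in the mouth, released, and pressed down with the closed fingers until the catches held it. The second only went in after the first was caught.

**Last checks:**
- **Blocks:** after each press the wrist camera measured the block's top at 140.2 mm, level to under 0.001 rad. That is right at the catches' undersides.
- **Catches:** the pictures show both brass catches over the block's ends. I had no direct reading of the catch or follower joints, so the follower depth is only inferred from the stack height.
- **Forces:** in the readings I took, the force on the tool peaked around 11 N, from a light touch on a lip while inserting the first block. Pressing took about 7 N.
- **Bystanders:** none was touched. In the last pictures the jar with the orange lid and the masking tape look unmoved, but I did not re-measure any of their positions.

**Two things off along the way:**
- **Tilt before pressing:** each block first sat in the mouth tilted by about 0.05 rad. Pressing levelled both.
- **Tool tilt:** fast vertical moves left the tool tilted by up to about 0.04 rad, so I corrected that and used slow rows instead.

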